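Turn a set hazelnut chocolate slab over onto the packing board

TASK

The base coat on the chocolate slab lying beside the packing board has set: take the offset spatula from its rest, work the blade under the slab's overhanging rim and turn it over onto the board's free strip with one brisk turn of the wrist, blade rolling with it. It must end flat and nut side up, fully on the board with no edge overhanging (nudge it with the blade if need be); never touch it with the gripper, and leave the two finished slabs and all other things where they are. Then lay the spatula back in its rest, handle in the notch and blade on the ledge, and let go.

Things in the scene. Friction and masses are not known exactly. Their poses are not given: they have to be found in the camera images.
- raw_slab: Chocolate slab to turn: 110 x 96 x 9 mm (its x, y, z), 0.10-0.17 kg. Six round hazelnuts stand 9 mm proud of its +z face, in two rows along x, within 24 mm of the long midline; so a 24 mm rim overhangs along both long edges. Origin: middle of its flat combed face. Starts nuts down: z down, origin 18 mm up, rim underside 9 mm above the table, a long edge within 0.3 rad of the board's edge.
- done_slab_a: Finished slab of the same size, nuts up, on the board's +y half. Origin: middle of its underside. Loose; leave it alone.
- done_slab_b: Finished slab of the same size, nuts up, on the board's +y half. Origin: middle of its underside. Loose; leave it alone.
- board: Fixed beech packing board, 260 x 220 x 18 mm (its x, y, z), edges rounded 2 mm. Origin: middle of its underside on the table, z up. The middle of the slab lies 65-105 mm off its long edge at y = -110 mm (the right edge seen from the robot); that upright edge can serve as a stop to tip the slab over. The strip from y = -110 to 0 mm is free.
- spatula: Offset spatula, 270 mm, 0.07 kg. Origin: underside, y = 0; z up, out of the blade. Flat blade y = -135 to -15 mm, 26 mm wide in x, 2 mm thick, underside at z = 0. Cranked neck y = -16 to 30. Round black handle y = 21 to 135, 20 mm thick, axis at z = 11.5 mm. Home in the rest its origin is at (0, -33.5, 36.5) mm in the rest's frame, axes parallel.
- spatula_grip (a point): Point on the spatula handle's axis, spatula frame (0, 66.5, 11.5) mm; axes as the spatula. A good place to grip, near the centre of mass.
- spatula_blade (a point): Middle of the blade's underside, spatula frame (0, -75, 0) mm; same axes as the spatula.
- rest: Fixed dark steel spatula rest, base plate 60 x 170 x 4 mm, two forks 60 mm wide. Rear fork (y = +71.5 mm, 8 mm thick): 25 mm notch for the handle, floor 38 mm up. Front fork (y = -71.5, 10 mm thick): 31 mm wide flat ledge for the blade, 36.5 mm up. The forks' horns flare outward and end 60 mm up. Between the forks there is room for fingers. Origin: middle of its underside, 2 mm above the table.
- rest_seat (a point): Point 48 mm above the rest's base, rest frame (0, 33, 48) mm, where spatula_grip lies when the spatula is home; axes as the rest.
- timer_clock: Bystander: kitchen timer standing on edge, 26 x 62 x 62 mm. Origin: middle of its underside.
- stamp: Bystander: hand stamp, 32 x 48 x 62 mm. Origin: middle of its underside.
- gold_ribbon: Bystander: ribbon spool lying flat on the right tray, 85 x 77 x 26 mm. Origin: its underside.
- label_roll: Bystander: roll of labels lying flat in front of the board, 66 mm across, 24 mm high. Origin: middle of its underside.
- scraper: Bystander: bench scraper lying flat, 89 x 115 x 19 mm. Origin: middle of its underside.

How it is judged:
By the outcome, as a careful person would: the job done as asked, in the order asked, and still so for the second after the job is handed in, with the robot touching nothing.
It also fails if it takes over 56 s, if anything falls off the work surface, if the arm or the gripper's body presses on something with over 40 N, if the wrist force passes 120 N, or if a joint passes its speed limit or range.

ROBOT

A 6-joint arm with a two-finger parallel gripper is mounted at the origin on a cart in front of the work surface, level with it; the furniture and walls round the work are solid. World frame = base frame: x ahead of the robot, y to its left, z up, the work surface at z = 0. Lengths are in mm, angles in rad, forces in N, time in s.
With the tool pointing down it reaches from about 300 to 850 mm from the base axis. Payload 5.4 kg.
Tool frame: the origin (TCP) lies midway between the tips of the shut fingers; the grasp point (between the pads) lies 19 mm behind it; z points along the fingers, y is the line along which they close (so a half turn about z gives the same grasp; the last joint's range is limited). The gripper opens to 85 mm and grips with 20 to 120 N. Pads are 22 mm wide; open, the fingers measure 114 mm over their backs; the gripper's body (76 mm by 85 mm) begins 54 mm behind the grasp point. The pads swing forward as they close: fully open they stand 13 mm farther back than shut.
Start: joints at [-1.53, 0.158, 1.597, -0, 1.386, -0.21], TCP at [142.68, -557, 231.299] pointing down, gripper open.
Joint ranges: [-2.91, 2.91], [-0.94, 2.29], [0.18, 2.7], [-1.29, 4.43], [0.17, 2.64], [-3, 3]. Speed limits (rad/s): [2.57, 2.57, 3.14, 3.14, 3.14, 3.14].

INTERFACE

Orientations are given as a rotation vector (axis times angle).
In Python, from workcell import observe, get_image, get_calibration, close_job gives the robot as it stands. The module is installed in compiled form; this text tells all that it offers.
- The arm moves only by the tool jog_arm, never from a script. Its argument "moves" is a list of rows, each a list of 3 entries, a list of its own where there are three numbers: the turn, a rotation vector about the tool's x, y, z each as a share of 0.12 rad, from -1 to 1, then the shift along the tool's x, y, z each as a share of 0.2 m, from -1 to 1, then the closure, from 0 (fully open) to 1 (shut). A call has 1 to 10 rows; each row shifts and turns the commanded pose from where the row before left it, along the tool's axes as they then stand; what a row does not reach is not made up. A row lasts 1/12 s, in which the tool goes at most 41.7 mm and 7.16 degrees, less where a joint would pass 70% of its speed; a pose out of reach is approached as far as the arm can. A call with a number of a shift or a turn outside -1 to 1 is refused whole. A call with a gripper value outside its range is refused whole. The fingers move at their own pace and stop on an object; the grip force is fixed at half the most. Time passes only in rows, so rows that do not move let the fingers close. It gives the time, the measured TCP pose, the force, the opening and the grip force at its end, in the units of the state.
- observe(): the state, without advancing time (a new reading comes with each control period).
- get_image(name): name is "side" or "top"; returns (picture, depth): 400x640x3 uint8, red, green, blue; 400x640 float32, mm along the optical axis (not along the pixel's ray), 0 where there is no reading.
- get_calibration(name): a dict with "fovy" (degrees; the focal length in pixels is half the picture's height over the tangent of half this angle, whatever the lens; pixels are square), "cx", "cy" (the principal point, pixels), "position" and "rotation" of the camera in the world. Camera axes: x right, y up, looking along -z (the intrinsics and any distortion apply to the point x, -y, -z); pixel columns grow to the right and rows downward; lengths in mm; the calibration is good to about 2 mm. A picture is of the moment at which its call begins. get_calibration takes no time and is no camera call.
- close_job(): hands the job in; it is judged then, once.
The state is a dict: "time_s": time; "q": joint angles; "qvel": joint speeds; "tau": joint torques, N m; "position": TCP position; "tool_rot": TCP orientation; "wrist_force": force on the tool from outside, world axes, zero at the start; "torque": the same for the moment, N m; "finger_gap": finger opening in mm; "gripper_force": force on a finger pad.
Only numpy, scipy, OpenCV 4.12 (cv2) and the standard library are available. Lean on these libraries where they do the work, as an engineer would, in place of code of your own. Each camera call takes 0.05 s, during which the arm holds its last target. There are 200 camera calls.

## Working session

There is one attempt and no reset: what is moved stays moved. The work goes in short steps, Python scripts to look and compute and a tool call to move; the robot and the scene stay as the last step left them, time stands still between calls to the robot, and variables do not carry over. Pictures are saved under pics/ and viewed, at most 10 in all, crops included, and the job is handed in when it is done.

Besides the shell and the picture viewer there is one more tool, called after "Request:" by a JSON object that holds its "fn" and its "kwargs", one argument or row to a line. jog_arm: Moves the arm, as the interface text tells. Shift numbers are shares of 0.2 m and turn numbers shares of 0.12 rad, none past 1 either way. Its arguments: {"type":"object","properties":{"moves":{"type":"array"}},"required":["moves"]}

```bash
mkdir -p pics; cat > h.py <<'E'
import numpy as np, cv2
from workcell import *
def grab(n,name=None):
    im,d=get_image(n); np.savez(f'{n}.npz',im=im,d=d)
    if name: cv2.imwrite(f'pics/{name}.png',im[:,:,::-1])
    return im,d
E
python3 - <<'E'
from h import *
for n in('side','top'):
    c=get_calibration(n); print(n,c); im,d=grab(n,n+'0'); print(d.min(),d.max())
print(observe())
E
ls
```

```text
side {'fovy': 52.69397484943988, 'cx': 321.6237852326679, 'cy': 199.8346597988412, 'position': array([ 87.2803755 , 589.47059508, 701.04282056]), 'rotation': array([ 0.35633225, -1.14255133, -2.26874681])}
0.0 2066.4016
top {'fovy': 46.22168696484744, 'cx': 318.43969297597687, 'cy': 199.1935217958247, 'position': array([ 485.29954304, -124.44636539, 1489.01574562]), 'rotation': array([ 0.06096282, -0.05004883, -1.57086367])}
0.0 2328.618
{'time_s': 0.1, 'q': array([-1.53009500e+00,  1.59009168e-01,  1.59810856e+00,  6.57595241e-06,
        1.38622629e+00, -2.10100608e-01]), 'qvel': array([-0.00096605, -0.00274652, -0.00419907, -0.00073634,  0.00136808,
       -0.00107857]), 'tau': array([-2.80208415e-04, -3.96990466e+01, -3.32338285e+01, -1.87817755e-04,
        4.20248762e-03,  1.27609820e-05]), 'position': array([ 142.66227176, -556.453625  ,  230.40124281]), 'tool_rot': array([-3.11519299e+00, -3.92706955e-01, -2.42714092e-04]), 'wrist_force': array([ 1.68948619e-01, -8.24656700e-01, -5.88344584e-05]), 'torque': array([-0.00298981,  0.0206573 ,  0.08149674]), 'gripper_force': 0.0, 'finger_gap': 85.07890363883739}
h.py
pics
side.npz
top.npz
```

View pics/top0.png

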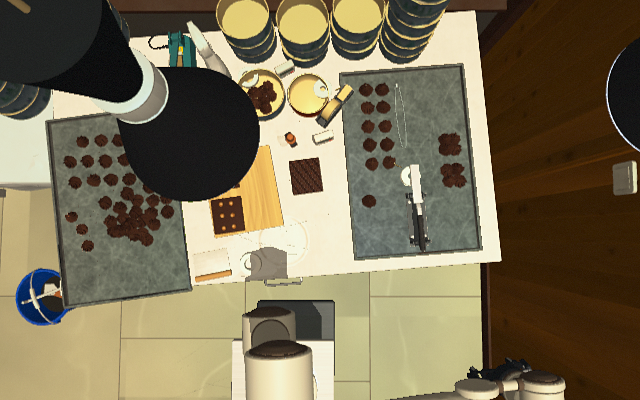

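View pics/side0.png

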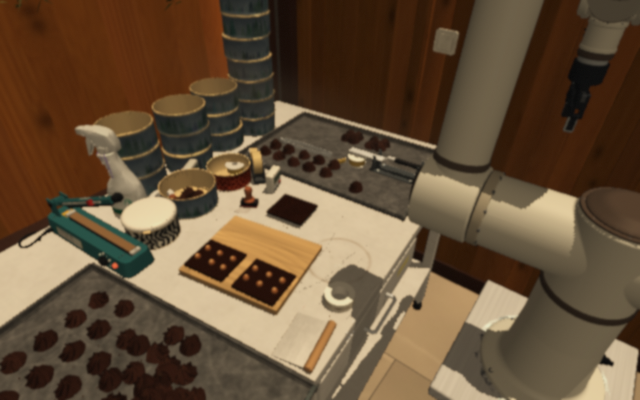

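```bash
cat >> h.py <<'E'
def cam(n):
    c=get_calibration(n); f=200/np.tan(np.radians(c['fovy']/2)); R=cv2.Rodrigues(np.array(c['rotation']))[0]
    return f,c['cx'],c['cy'],R,np.array(c['position'])
def ray(n,u,v):
    f,cx,cy,R,p=cam(n); u=np.asarray(u,float);v=np.asarray(v,float)
    d=np.stack([(u-cx)/f,-(v-cy)/f,-np.ones_like(u)],-1)@R.T
    return p,d
def onz(n,u,v,z):
    p,d=ray(n,u,v); return p+d*((z-p[2])/d[...,2])[...,None]
def dep(n,u,v,d): 
    p,r=ray(n,u,v); return p+r*np.asarray(d,float)[...,None]
def proj(n,P):
    f,cx,cy,R,p=cam(n); q=(np.asarray(P,float)-p)@R
    return np.stack([cx+f*q[...,0]/-q[...,2], cy-f*q[...,1]/-q[...,2]],-1)
E
python3 - <<'E'
from h import *
im=np.load('top.npz')['im'][:,:,::-1]; s=np.load('side.npz')['im'][:,:,::-1]
a=cv2.resize(im[125:260,195:335],None,fx=3,fy=3,interpolation=cv2.INTER_CUBIC)
b=cv2.resize(im[155:258,385:445],None,fx=5.5,fy=5.5,interpolation=cv2.INTER_CUBIC)
H=max(a.shape[0],b.shape[0]); o=np.zeros((H,a.shape[1]+b.shape[1]+5,3),np.uint8)
o[:a.shape[0],:a.shape[1]]=a; o[:b.shape[0],-b.shape[1]:]=b
cv2.imwrite('pics/crop1.png',o); print(o.shape)
for n in('top','side'):
    d=np.load(n+'.npz')['d']; v,u=np.mgrid[0:400,0:640]; P=dep(n,u,v,d); np.save(n+'P.npy',P)
    for q in ([(306,175),(330,210),(265,190),(230,210),(418,235),(412,180),(440,240)] if n=='top' else [(292,210),(340,240),(275,240),(400,165),(360,155)]):
        print(n,q,P[q[1],q[0]].round(1))
E
```

```text
(566, 755, 3)
top (306, 175) [666.4 -74.9  15.3]
top (330, 210) [ 556.1 -150.8    1.7]
top (265, 190) [618.7  54.4  17.2]
top (230, 210) [555.3 162.8  24.1]
top (418, 235) [ 476.8 -428.1    4.5]
top (412, 180) [ 647.7 -405.6   36.4]
top (440, 240) [ 4.610e+02 -4.981e+02  3.000e-01]
side (292, 210) [655.9 -61.   19.6]
side (340, 240) [495.2 -58.9   1.1]
side (275, 240) [612.8  56.1  18.8]
side (400, 165) [ 542.2 -473.2    4.7]
side (360, 155) [ 658.5 -409.5   29.6]
```

View pics/crop1.png

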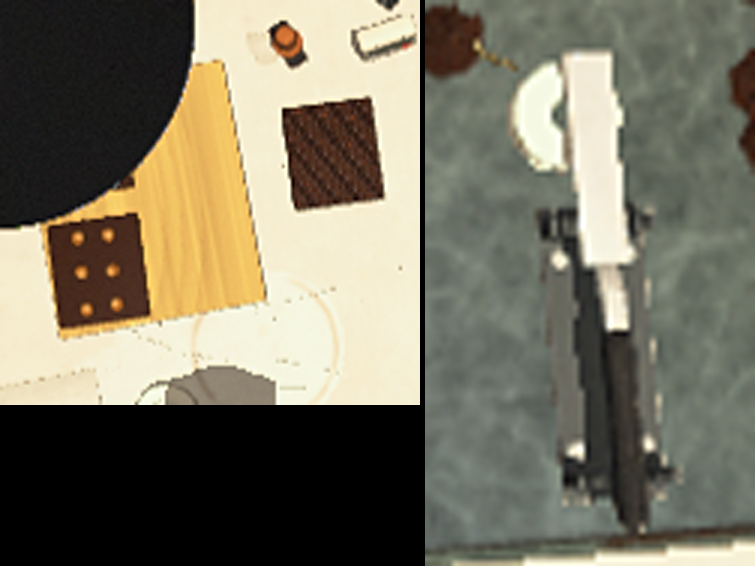

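```bash
python3 - <<'E'
from h import *
T=np.load('top.npz'); im=T['im'].astype(int); P=np.load('topP.npy'); S=np.load('side.npz')['im'].astype(int); Q=np.load('sideP.npy')
# depth bias on table patch
print('table z top',P[195:215,318:330,2].mean().round(2),P[195:215,318:330,2].std().round(2),'tray',np.median(P[225:245,432:445,2]))
def rect(m,z,lab,n='top'):
    k,l,st,_=cv2.connectedComponentsWithStats(m.astype(np.uint8)); i=1+st[1:,4].argmax()
    v,u=np.nonzero(l==i); c=cv2.findContours((l==i).astype(np.uint8),0,1)[0][0][:,0]
    X=onz(n,c[:,0],c[:,1],z)[:,:2].astype(np.float32); r=cv2.minAreaRect(X); print(lab,r,cv2.boxPoints(r).round(0).tolist()); return l==i
dark=im.sum(2)<200
m=np.zeros((400,640),bool); m[150:200,280:335]=1
sl=rect(dark&m,18,'slab top'); print('z',np.median(P[sl][:,2]), 'dep ctr',P[sl].mean(0))
m=np.zeros((400,640),bool); m[190:260,280:330]=0; 
m[190:225,320:330]=0
ds=np.zeros_like(S[...,0],bool); ds[185:230,262:322]=1
s2=rect((S.sum(2)<170)&ds,18,'slab side','side'); print('z',np.median(Q[s2][:,2]))
# blade
w=(im.min(2)>150)&(P[...,2]>31); m=np.zeros((400,640),bool); m[160:205,403:428]=1
b=w&m; rect(b,38.5,'blade top'); print('z',np.median(P[b][:,2]))
for v in range(163,222,2):
    u=np.nonzero((b)[v])[0]; 
    if len(u): print(v,u.min(),u.max(),P[v,u,2].mean().round(1),end=' | ')
print()
# board right edge: wood is saturated yellow
wood=(im[...,0]-im[...,2]>60)
m=np.zeros((400,640),bool); m[140:240,205:290]=1
E=[]
for v in range(150,224):
    u=np.nonzero((wood&m)[v])[0]
    if len(u): E.append((u.max()+.5,v))
E=np.array(E); X=onz('top',E[:,0],E[:,1],18)
c=np.polyfit(X[:,0],X[:,1],1); r=X[:,1]-np.polyval(c,X[:,0]); k=abs(r)<4; c=np.polyfit(X[k,0],X[k,1],1)
print('board edge y=',c,'x range',X[k,0].min(),X[k,0].max(),'rms',r[k].std())
v,u=np.nonzero(wood&m); print('board px rows',v.min(),v.max()); 
bw=rect(wood&m,18,'wood'); print('wood z',np.median(P[bw][:,2]))
E
```

```text
table z top 11.85 135.46 tray 1.3143996711513637
slab top ((664.3699951171875, -72.66928100585938), (106.41577911376953, 94.98571014404297), 7.669841766357422) [[605.0, -33.0], [618.0, -127.0], [723.0, -113.0], [711.0, -18.0]]
z 17.092299027636045 dep ctr [663.65926512 -72.86254278  21.61516245]
slab side ((659.2410278320312, -64.92118072509766), (107.07283782958984, 96.83959197998047), 7.47824239730835) [[600.0, -24.0], [612.0, -120.0], [719.0, -106.0], [706.0, -10.0]]
z 18.765258978736483
blade top ((633.9423828125, -416.6455078125), (123.51892852783203, 26.1842098236084), 4.97085428237915) [[571.0, -409.0], [574.0, -435.0], [697.0, -424.0], [694.0, -398.0]]
z 39.328105239855404
165 410 418 39.7 | 167 406 418 39.4 | 169 411 418 39.2 | 171 411 418 39.2 | 173 405 418 39.0 | 175 411 419 38.6 | 177 411 419 39.2 | 179 405 419 38.6 | 181 406 419 182.9 | 183 412 419 40.6 | 185 412 420 38.7 | 187 412 420 39.2 | 189 412 420 39.7 | 191 413 420 41.1 | 193 413 420 40.6 | 195 413 421 40.6 | 197 413 421 38.7 | 199 414 421 37.0 | 201 414 421 38.8 | 203 418 419 47.3 | 
board edge y= [   0.18955358 -101.06585263] x range 514.6736837989318 746.0572358692896 rms 0.9206084825118279
board px rows 140 237
wood ((615.9578247070312, 127.88654327392578), (260.64794921875, 220.69271850585938), 10.876056671142578) [[467.0, 212.0], [509.0, -5.0], [765.0, 44.0], [723.0, 261.0]]
wood z 17.25833029371347
```

```bash
python3 - <<'E'
from h import *
print('handle end z50',onz('top',422.6,251.4,50),'tip',onz('top',385+(588-425)/5.5,155+52/5.5,40))
print('forks',onz('top',[415.,419.],[195.,241.4],62))
T=np.array([142.66,-556.45,230.4]); o=[]
for n in('top','side'):
    p=proj(n,T); print(n,p); im=np.load(n+'.npz')['im'][:,:,::-1]
    x,y=p.round().astype(int); x0=max(0,min(x-40,560)); y0=max(0,min(y-40,320))
    c=cv2.resize(im[y0:y0+80,x0:x0+80].copy(),None,fx=4.5,fy=4.5,interpolation=cv2.INTER_CUBIC)
    cv2.drawMarker(c,tuple(((p-[x0,y0]+.5)*4.5).round().astype(int).tolist()),(0,0,255),0,14,1); o.append(c)
# board in side view: wood corners
S=np.load('side.npz')['im'].astype(int); Q=np.load('sideP.npy')
w=(S[...,0]-S[...,2]>50)&(np.abs(Q[...,2]-18)<12); w[:, :175]=0;w[:,330:]=0;w[:215]=0;w[315:]=0
w=w|((S.sum(2)<170)&(np.arange(400)[:,None]>232)&(np.arange(400)[:,None]<300)&(np.arange(640)>180)&(np.arange(640)<310))
k,l,st,_=cv2.connectedComponentsWithStats(w.astype(np.uint8)); i=1+st[1:,4].argmax()
c=cv2.findContours((l==i).astype(np.uint8),0,1)[0][0][:,0]; r=cv2.minAreaRect(onz('side',c[:,0],c[:,1],18)[:,:2].astype(np.float32)); print('board side',r)
print('wood z side',np.median(Q[l==i][:,2]))
cv2.imwrite('pics/tcp.png',np.hstack(o))
E
```

```text
handle end z50 [ 427.23315626 -432.03486809   50.        ] tip [ 695.92803819 -413.79238408   40.        ]
forks [[ 598.83505286 -409.09721553   62.        ]
 [ 457.84639797 -419.07102582   62.        ]]
top [486.6856931  363.33894871]
side [563.75778796 128.15113261]
board side ((614.54931640625, 133.42860412597656), (265.47808837890625, 227.54502868652344), 10.767633438110352)
wood z side 19.721282075172326
```

View pics/tcp.png

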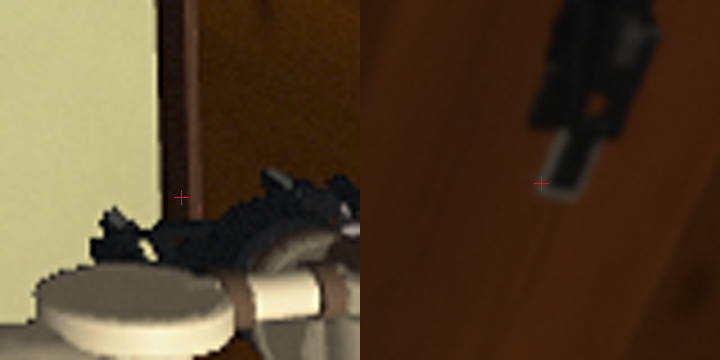

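Request:
{"fn": "jog_arm", "kwargs": {
  "moves": [
    [[0.6,0,0],[0,0,0],0]
  ]
}}

```text
time_s: 0.18
position: [142.6, -554.9, 230.7]
tool_rot: [-3.043, -0.384, 0.014]
wrist_force: [-0.2, 0.4, 0.5]
finger_gap: 85.3
gripper_force: 0.0
```

```bash
python3 - <<'E'
from h import *
print(observe()['q'].round(3))
im=np.load('top.npz')['im'].astype(int)
for v in range(206,251,4): print(v,im[v,408:432].sum(1).tolist())
print(onz('top',[418.,421.,414.5,417.5],[227.,227.,165.,201.],50)) 
E
```

```text
[-1.522  0.213  1.538 -0.015  1.464 -0.2  ]
206 [299, 300, 307, 306, 133, 153, 147, 147, 312, 613, 606, 610, 566, 278, 293, 303, 303, 517, 345, 375, 407, 392, 360, 304]
210 [299, 298, 306, 304, 312, 145, 149, 143, 146, 410, 709, 687, 697, 543, 277, 298, 305, 409, 313, 328, 336, 347, 334, 324]
214 [302, 303, 301, 313, 136, 150, 156, 157, 144, 210, 730, 671, 670, 681, 258, 308, 309, 295, 314, 325, 330, 330, 325, 321]
218 [333, 303, 311, 315, 139, 150, 151, 154, 155, 61, 127, 146, 161, 159, 165, 248, 318, 314, 511, 273, 298, 309, 293, 294]
222 [318, 303, 303, 318, 313, 139, 150, 147, 158, 99, 97, 152, 169, 171, 152, 238, 325, 312, 319, 327, 306, 320, 329, 326]
226 [244, 310, 317, 313, 317, 321, 140, 148, 159, 153, 68, 123, 160, 181, 151, 200, 326, 307, 307, 413, 339, 328, 312, 296]
230 [297, 331, 313, 313, 312, 320, 133, 148, 150, 156, 100, 109, 144, 176, 162, 186, 304, 317, 309, 440, 339, 357, 346, 363]
234 [327, 286, 306, 303, 290, 294, 138, 153, 150, 153, 122, 86, 131, 151, 173, 145, 283, 526, 367, 306, 375, 364, 347, 340]
238 [342, 222, 117, 140, 272, 465, 131, 139, 147, 158, 156, 67, 136, 146, 151, 143, 203, 122, 139, 175, 532, 326, 358, 361]
242 [395, 391, 62, 68, 99, 354, 148, 195, 259, 217, 148, 78, 112, 147, 158, 162, 143, 202, 198, 257, 230, 242, 320, 400]
246 [405, 387, 487, 350, 392, 402, 495, 286, 385, 382, 386, 150, 88, 126, 149, 178, 136, 215, 382, 359, 337, 334, 318, 310]
250 [387, 377, 383, 390, 391, 381, 383, 376, 354, 336, 327, 339, 291, 173, 158, 190, 324, 231, 331, 322, 311, 306, 303, 312]
[[ 501.52426978 -419.18012496   50.        ]
 [ 501.51858103 -428.34917228   50.        ]
 [ 692.77662724 -411.34929034   50.        ]
 [ 581.28611888 -418.88370381   50.        ]]
```

Request:
{"fn": "jog_arm", "kwargs": {
  "moves": [
    [[-0.6,0,0],[0,0,0],0]
  ]
}}

```text
time_s: 0.27
position: [142.6, -557.8, 226.0]
tool_rot: [-3.106, -0.391, -0.001]
wrist_force: [0.1, -0.2, -2.3]
finger_gap: 85.4
gripper_force: 0.0
```

Request:
{"fn": "jog_arm", "kwargs": {
  "moves": [
    [[0,0.8,0],[0,0,0],0.3],
    [[0,0.8,0],[0,0,0],0.3]
  ]
}}

```text
time_s: 0.43
position: [144.2, -556.1, 230.6]
tool_rot: [-3.076, -0.392, -0.304]
wrist_force: [-0.2, -0.2, 0.3]
finger_gap: 63.8
gripper_force: 0.0
```

```bash
python3 - <<'E'
from h import *
s=observe();print(s['q'].round(3),s['tool_rot'],s['finger_gap'],s['position'])
E
```

```text
[-1.63   0.171  1.597  0.189  1.439 -0.343] [-3.07627863 -0.39202714 -0.30356987] 63.78007162273183 [ 144.21279295 -556.12376111  230.55829647]
```

```bash
cat >> h.py <<'E'
from scipy.spatial.transform import Rotation as Ro, Slerp
PH0=0.70; TIP=12.0
FL=np.diag([1.,-1,-1])
def pose(G,psi,th=0.,ph=0.,back=0.):
    """grip point G, spatula yaw/pitch(tip down +)/roll -> TCP pos, tool rot"""
    Rs=Ro.from_euler('ZYX',[psi,th,ph]).as_matrix(); Rt=Rs@Ro.from_euler('x',PH0).as_matrix()@FL
    return np.array(G,float)+Rt[:,2]*(TIP-back), Rt
def now():
    s=observe(); return s['position'],Ro.from_rotvec(s['tool_rot']).as_matrix()
def rows(wps,clo,start=None,echo=True):
    """wps: [(pose,n),...] ; prints rows for jog_arm"""
    p,R=start or now(); out=[]
    for (P,Rt),n in wps:
        S=Slerp([0,1],Ro.from_matrix([R,Rt])); p0=p; R0=R
        for i in range(n):
            pt=p0+(P-p0)*(i+1)/n; r=S([(i+1)/n]).as_matrix()[0]
            sh=R.T@(pt-p)/200; tu=Ro.from_matrix(R.T@r).as_rotvec()/.12
            tu=tu.round(3); sh=sh.round(4)
            R2=R@Ro.from_rotvec(tu*.12).as_matrix(); p=p+R@sh*200; R=R2
            out.append([tu.tolist(),sh.tolist(),clo])
    m=[(max(map(abs,o[0])),np.linalg.norm(o[1])*200) for o in out]
    for i in range(0,len(out),10): print(str(out[i:i+10]).replace("'",""))
    print('max turn',max(a for a,_ in m),'max mm',max(b for _,b in m))
    return p,R
def where():
    """grip point and spatula angles from measured pose"""
    p,R=now(); Rs=R@FL@Ro.from_euler('x',-PH0).as_matrix()
    G=p-R[:,2]*TIP; print('G',G.round(1),'psi,th,ph',Ro.from_matrix(Rs).as_euler('ZYX').round(3)); 
    for n,x in(('tip',201.5),('heel',81.5)): 
        for y in(13,-13): print(n,y,(G+Rs@np.array([x,y,-11.5])).round(1),end='; ')
    s=observe(); print('\nq',s['q'].round(2),'t',round(s['time_s'],2),'F',np.round(s['wrist_force'],1),s['finger_gap'])
    return G,Rs
E
python3 - <<'E'
from h import *
G=(495,-427,50); rows([(pose(G,.078,back=100),14)],.5)
print(pose(G,.078,back=100)[0],pose(G,.078)[0])
E
```

```text
[[[0.403, -0.075, 0.141], [0.1189, 0.0068, 0.0649], 0.5], [[0.404, -0.076, 0.14], [0.1196, 0.0078, 0.0636], 0.5], [[0.403, -0.075, 0.141], [0.1203, 0.0089, 0.062], 0.5], [[0.404, -0.076, 0.14], [0.121, 0.0098, 0.0605], 0.5], [[0.403, -0.075, 0.141], [0.1218, 0.0106, 0.0589], 0.5], [[0.404, -0.076, 0.14], [0.1224, 0.0114, 0.0572], 0.5], [[0.403, -0.075, 0.141], [0.1232, 0.0121, 0.0556], 0.5], [[0.404, -0.076, 0.141], [0.1239, 0.0126, 0.0538], 0.5], [[0.403, -0.075, 0.14], [0.1245, 0.0131, 0.0521], 0.5], [[0.404, -0.076, 0.141], [0.1253, 0.0134, 0.0503], 0.5]]
[[[0.403, -0.075, 0.14], [0.1259, 0.0138, 0.0486], 0.5], [[0.404, -0.076, 0.141], [0.1266, 0.0139, 0.0467], 0.5], [[0.403, -0.075, 0.14], [0.1272, 0.014, 0.0449], 0.5], [[0.404, -0.076, 0.141], [0.1279, 0.0139, 0.043], 0.5]]
max turn 0.404 max mm 27.141709599802294
[ 499.41742775 -483.5187894   117.30611248] [ 494.39762349 -419.29289236   40.82189375]
```

Request:
{"fn": "jog_arm", "kwargs": {
  "moves": [
    [[0.4,-0.076,0.14],[0.119,0.007,0.065],0.5],
    [[0.4,-0.076,0.14],[0.12,0.008,0.064],0.5],
    [[0.4,-0.076,0.14],[0.12,0.009,0.062],0.5],
    [[0.4,-0.076,0.14],[0.121,0.01,0.06],0.5],
    [[0.4,-0.076,0.14],[0.122,0.011,0.059],0.5],
    [[0.4,-0.076,0.14],[0.122,0.011,0.057],0.5],
    [[0.4,-0.076,0.14],[0.123,0.012,0.056],0.5],
    [[0.4,-0.076,0.14],[0.124,0.013,0.054],0.5],
    [[0.4,-0.076,0.14],[0.125,0.013,0.052],0.5],
    [[0.4,-0.076,0.14],[0.125,0.013,0.05],0.5]
  ]
}}

```text
time_s: 1.27
position: [397.4, -505.6, 148.2]
tool_rot: [-2.631, -0.166, -0.044]
wrist_force: [0.2, -0.6, 0.2]
finger_gap: 42.7
gripper_force: 0.0
```

Request:
{"fn": "jog_arm", "kwargs": {
  "moves": [
    [[0.4,-0.076,0.14],[0.126,0.014,0.049],0.5],
    [[0.4,-0.076,0.14],[0.127,0.014,0.047],0.5],
    [[0.4,-0.076,0.14],[0.127,0.014,0.045],0.5],
    [[0.4,-0.076,0.14],[0.128,0.014,0.043],0.5],
    [[0,0,0],[0,0,0],0.5]
  ]
}}

```text
time_s: 1.68
position: [500.3, -481.6, 106.7]
tool_rot: [-2.436, -0.093, 0.047]
wrist_force: [-1.5, 1.5, -3.4]
finger_gap: 42.5
gripper_force: 0.0
```

```bash
python3 - <<'E'
from h import *
where()
T=pose((495,-427,50),.078)
rows([(pose((495,-427,50),.078,back=60),2),(T,5)],.5)
for n in('top','side'):
    im,d=grab(n); 
    p=proj(n,now()[0]); print(n,p)
    if n=='top':
        c=cv2.resize(im[150:260,380:490][:,:,::-1],None,fx=5,fy=5,interpolation=cv2.INTER_CUBIC); cv2.imwrite('pics/rest1.png',c)
E
```

```text
G [ 501.  -489.3  115.9] psi,th,ph [0.079 0.009 0.005]
tip 13 [ 700.7 -460.3  102.6]; tip -13 [ 702.7 -486.3  102.5]; heel 13 [ 581.1 -469.9  103.7]; heel -13 [ 583.1 -495.8  103.6]; 
q [-1.06  1.09  0.65  0.3   2.04  0.48] t 1.68 F [-1.5  1.5 -3.4] 42.48274388148877
[[[-0.02, 0.032, -0.02], [-0.0019, -0.0131, 0.0769], 0.5], [[-0.019, 0.033, -0.019], [-0.0022, -0.0133, 0.0768], 0.5], [[-0.0, -0.0, -0.0], [-0.0, -0.0, 0.06], 0.5], [[-0.0, -0.0, -0.0], [-0.0, -0.0, 0.06], 0.5], [[-0.0, -0.0, -0.0], [-0.0, -0.0, 0.06], 0.5], [[-0.0, -0.0, -0.0], [-0.0, -0.0, 0.06], 0.5], [[-0.0, -0.0, -0.0], [-0.0, -0.0, 0.06], 0.5]]
max turn 0.033 max mm 15.60619107918393
top [443.93413341 227.79721124]
side [419.36371932 138.38128937]
```

View pics/rest1.png

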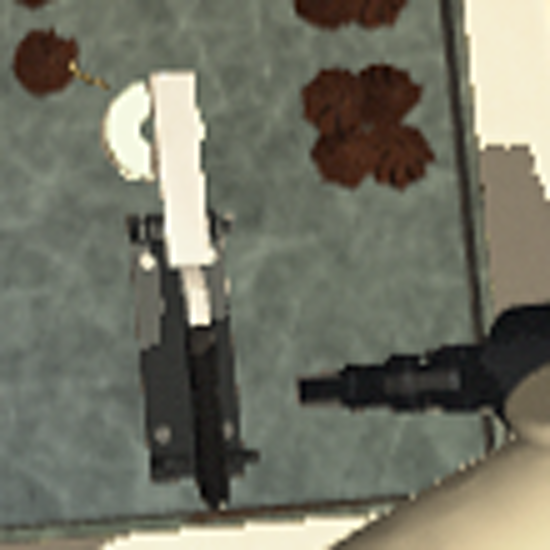

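Request:
{"fn": "jog_arm", "kwargs": {
  "moves": [
    [[-0.02,0.03,-0.02],[-0.002,-0.013,0.077],0.5],
    [[-0.02,0.03,-0.02],[-0.002,-0.013,0.077],0.5],
    [[0,0,0],[0,0,0.06],0.5],
    [[0,0,0],[0,0,0.06],0.5],
    [[0,0,0],[0,0,0.06],0.5],
    [[0,0,0],[0,0,0.05],0.5],
    [[0,0,0],[0,0,0.04],0.5],
    [[0,0,0],[0,0,0],0.5]
  ]
}}

```text
time_s: 2.45
position: [491.7, -427.8, 54.5]
tool_rot: [-2.452, -0.093, 0.028]
wrist_force: [0.3, 0.2, -0.4]
finger_gap: 42.7
gripper_force: 0.0
```

```bash
python3 - <<'E'
from h import *
where()
rows([(pose((495,-427,50),.078),2)],.5)
E
```

```text
G [ 492.2 -435.4   63.8] psi,th,ph [ 0.074 -0.004 -0.012]
tip 13 [ 692.3 -407.6   52.8]; tip -13 [ 694.2 -433.5   53.2]; heel 13 [ 572.6 -416.5   52.4]; heel -13 [ 574.5 -442.4   52.7]; 
q [-1.04  0.98  0.94  0.3   1.84  0.44] t 2.45 F [ 0.3  0.2 -0.4] 42.738805885056955
[[[0.052, -0.021, -0.002], [0.0082, 0.0058, 0.0396], 0.5], [[0.051, -0.022, -0.002], [0.0083, 0.006, 0.0395], 0.5]]
max turn 0.052 max mm 8.170777196815491
```

Request:
{"fn": "jog_arm", "kwargs": {
  "moves": [
    [[0.05,-0.02,0],[0.009,0.006,0.04],0.5],
    [[0.05,-0.02,0],[0.009,0.006,0.04],0.5],
    [[0,0,0],[0,0,0],0.5],
    [[0,0,0],[0,0,0],0.5]
  ]
}}

```text
time_s: 2.78
position: [495.6, -419.3, 39.4]
tool_rot: [-2.439, -0.095, 0.035]
wrist_force: [0.0, -0.6, -0.3]
finger_gap: 42.9
gripper_force: 0.0
```

```bash
python3 - <<'E'
from h import *
where()
rows([(pose((495,-427,50),.078),2)],.5)
E
```

```text
G [ 496.2 -427.    48.5] psi,th,ph [0.078 0.    0.001]
tip 13 [ 696.  -398.3   37. ]; tip -13 [ 698.1 -424.2   37. ]; heel 13 [ 576.4 -407.6   37. ]; heel -13 [ 578.4 -433.6   37. ]; 
q [-1.03  1.    0.94  0.3   1.83  0.45] t 2.78 F [ 0.  -0.6 -0.3] 42.9083203596503
[[[-0.003, 0.002, -0.0], [-0.0029, -0.0024, -0.0027], 0.5], [[-0.003, 0.002, -0.0], [-0.0029, -0.0025, -0.0027], 0.5]]
max turn 0.003 max mm 0.9370165420097982
```

Request:
{"fn": "jog_arm", "kwargs": {
  "moves": [
    [[0,0,0],[-0.005,-0.004,-0.005],0.6],
    [[0,0,0],[0,0,0],0.9],
    [[0,0,0],[0,0,0],1],
    [[0,0,0],[0,0,0],1],
    [[0,0,0],[0,0,0],1],
    [[0,0,0],[0,0,0],1],
    [[0,0,0],[0,0,0],1]
  ]
}}

```text
time_s: 3.37
position: [494.8, -419.8, 42.7]
tool_rot: [-2.44, -0.096, 0.034]
wrist_force: [-1.0, 1.5, 6.0]
finger_gap: 17.4
gripper_force: 58.7
```

```bash
python3 - <<'E'
from h import *
G,_=where()
p,R=now(); 
rows([((p+[0,0,80],R),6)],1)
E
```

```text
G [ 495.4 -427.6   51.9] psi,th,ph [ 0.078 -0.001  0.   ]
tip 13 [ 695.3 -398.8   40.5]; tip -13 [ 697.3 -424.7   40.5]; heel 13 [ 575.7 -408.2   40.5]; heel -13 [ 577.7 -434.1   40.4]; 
q [-1.03  1.    0.94  0.3   1.84  0.45] t 3.37 F [-1.   1.5  6. ] 17.377423603061544
[[[0.0, -0.0, -0.0], [0.0001, -0.043, -0.051], 1], [[0.0, -0.0, -0.0], [0.0, -0.0429, -0.051], 1], [[0.0, -0.0, -0.0], [0.0001, -0.043, -0.0509], 1], [[0.0, -0.0, -0.0], [0.0, -0.0429, -0.051], 1], [[0.0, -0.0, -0.0], [0.0001, -0.043, -0.051], 1], [[0.0, -0.0, -0.0], [0.0, -0.0429, -0.051], 1]]
max turn 0.0 max mm 13.34167905475169
```

Request:
{"fn": "jog_arm", "kwargs": {
  "moves": [
    [[0,0,0],[0,0,0],0.6],
    [[0,0,0],[0,0,0],0.6],
    [[0,0,0],[0,0,0.025],0.6],
    [[0,0,0],[0,0,0],0.6],
    [[0,0,0],[0,0,0],1],
    [[0,0,0],[0,0,0],1],
    [[0,0,0],[0,0,0],1],
    [[0,0,0],[0,0,0],1],
    [[0,0,0],[0,0,0],1]
  ]
}}

```text
time_s: 4.12
position: [494.5, -416.6, 37.5]
tool_rot: [-2.44, -0.095, 0.034]
wrist_force: [0.5, 0.6, 0.0]
finger_gap: 18.0
gripper_force: 58.5
```

```bash
sed -i 's/TIP=12.0/TIP=17.0/' h.py; python3 - <<'E'
from h import *
G,_=where(); print(now()[0])
E
```

```text
G [ 495.4 -427.5   50.5] psi,th,ph [ 0.078 -0.    -0.   ]
tip 13 [ 695.2 -398.8   39.1]; tip -13 [ 697.3 -424.8   39.1]; heel 13 [ 575.6 -408.2   39.1]; heel -13 [ 577.6 -434.1   39.1]; 
q [-1.03  1.    0.96  0.3   1.82  0.44] t 4.12 F [0.5 0.6 0. ] 17.965700871169695
[ 494.50572981 -416.57125848   37.53574465]
```

```bash
cat >> h.py <<'E'
PB=.187; PS=.134
SC=np.array([664.4,-72.7])
def uv(p): return np.array([np.cos(p),np.sin(p)]),np.array([-np.sin(p),np.cos(p)])
def Gof(T,psi,th,ph,x=201.5,y=13.,z=-11.5):
    Rs=Ro.from_euler('ZYX',[psi,th,ph]).as_matrix(); return np.array(T,float)-Rs@np.array([x,y,z])
def P(T,psi,th=0,ph=0,**k): return pose(Gof(T,psi,th,ph,**k),psi,th,ph)
E
python3 - <<'E'
from h import *
p,R=now(); a=(p+np.array([0,0,85]),R)
T=(687.7,-133.2,60)
print(Gof(T,PS,.078,0))
rows([(a,6),(P(T,PS,.078),14)],1)
E
```

```text
[ 491.23837088 -172.80216099   87.16610254]
[[[0.0, -0.0, -0.0], [0.0, -0.0456, -0.0542], 1], [[0.0, -0.0, -0.0], [0.0001, -0.0456, -0.0542], 1], [[0.0, -0.0, -0.0], [-0.0, -0.0456, -0.0542], 1], [[0.0, -0.0, -0.0], [0.0, -0.0456, -0.0542], 1], [[0.0, -0.0, -0.0], [0.0, -0.0456, -0.0542], 1], [[0.0, -0.0, -0.0], [0.0001, -0.0457, -0.0542], 1], [[-0.001, -0.057, 0.005], [0.005, -0.0583, 0.0717], 1], [[-0.001, -0.057, 0.004], [0.0055, -0.0584, 0.0716], 1], [[-0.001, -0.057, 0.005], [0.006, -0.0583, 0.0715], 1], [[-0.001, -0.058, 0.004], [0.0064, -0.0584, 0.0716], 1]]
[[[-0.001, -0.057, 0.005], [0.0068, -0.0584, 0.0714], 1], [[-0.001, -0.057, 0.004], [0.0074, -0.0584, 0.0714], 1], [[-0.001, -0.057, 0.005], [0.0077, -0.0584, 0.0714], 1], [[-0.001, -0.057, 0.004], [0.0083, -0.0584, 0.0713], 1], [[-0.001, -0.057, 0.005], [0.0087, -0.0584, 0.0712], 1], [[-0.002, -0.057, 0.005], [0.0091, -0.0585, 0.0712], 1], [[-0.001, -0.058, 0.004], [0.0096, -0.0584, 0.0711], 1], [[-0.001, -0.057, 0.005], [0.0101, -0.0585, 0.071], 1], [[-0.001, -0.057, 0.004], [0.0105, -0.0585, 0.0709], 1], [[-0.001, -0.057, 0.005], [0.011, -0.0585, 0.0708], 1]]
max turn 0.058 max mm 18.523584966199174
```

Request:
{"fn": "jog_arm", "kwargs": {
  "moves": [
    [[0,0,0],[0,-0.03,-0.036],1],
    [[0,0,0],[0,-0.045,-0.054],1],
    [[0,0,0],[0,-0.045,-0.054],1],
    [[0,0,0],[0,-0.045,-0.054],1],
    [[0,0,0],[0,-0.045,-0.054],1],
    [[0,0,0],[0,-0.045,-0.054],1],
    [[0,0,0],[0,-0.02,-0.02],1],
    [[0,-0.06,0.005],[0.005,-0.058,0.072],1],
    [[0,-0.06,0.005],[0.006,-0.058,0.072],1],
    [[0,-0.06,0.005],[0.006,-0.058,0.072],1]
  ]
}}

```text
time_s: 4.95
position: [493.2, -361.6, 112.4]
tool_rot: [-2.441, -0.102, 0.061]
wrist_force: [0.5, -0.3, -0.4]
finger_gap: 17.9
gripper_force: 58.6
```

Request:
{"fn": "jog_arm", "kwargs": {
  "moves": [
    [[0,-0.06,0.005],[0.007,-0.058,0.072],1],
    [[0,-0.06,0.005],[0.007,-0.058,0.072],1],
    [[0,-0.06,0.005],[0.007,-0.058,0.072],1],
    [[0,-0.06,0.005],[0.008,-0.058,0.071],1],
    [[0,-0.06,0.005],[0.008,-0.058,0.071],1],
    [[0,-0.06,0.005],[0.009,-0.058,0.071],1],
    [[0,-0.06,0.005],[0.009,-0.058,0.071],1],
    [[0,-0.06,0.005],[0.01,-0.058,0.071],1],
    [[0,-0.06,0.005],[0.01,-0.058,0.071],1],
    [[0,-0.06,0.005],[0.01,-0.058,0.071],1]
  ]
}}

```text
time_s: 5.78
position: [488.9, -179.9, 77.3]
tool_rot: [-2.439, -0.128, 0.152]
wrist_force: [0.2, -0.4, -0.9]
finger_gap: 18.0
gripper_force: 58.6
```

```bash
cat >> h.py <<'E'
def blade(lo,hi,box,n='top'):
    im,d=grab(n); v,u=np.mgrid[0:400,0:640]; Q=dep(n,u,v,d)
    m=(im.min(2)>120)&(Q[...,2]>lo)&(Q[...,2]<hi); b=np.zeros_like(m); b[box[1]:box[3],box[0]:box[2]]=1; m&=b
    k,l,st,_=cv2.connectedComponentsWithStats(m.astype(np.uint8)); m=l==1+st[1:,4].argmax(); q=Q[m]
    A=np.c_[q[:,0],q[:,1],np.ones(len(q))]; pl=np.linalg.lstsq(A,q[:,2],rcond=None)[0]
    r=cv2.minAreaRect(q[:,:2].astype(np.float32)); print(n,'n',len(q),'mean',q.mean(0).round(1),'plane slope',pl[:2].round(3),'rect',r, cv2.boxPoints(r).round(0).tolist())
    return im
E
python3 - <<'E'
from h import *
where()
im=blade(25,110,(280,150,345,235))
c=cv2.resize(im[120:270,230:390][:,:,::-1],None,fx=4,fy=4,interpolation=cv2.INTER_CUBIC); cv2.imwrite('pics/hover.png',c)
E
```

```text
G [ 491.4 -190.6   90.3] psi,th,ph [0.132 0.076 0.001]
tip 13 [ 687.9 -151.3   63.4]; tip -13 [ 691.4 -177.1   63.4]; heel 13 [ 569.3 -167.1   72.6]; heel -13 [ 572.8 -192.9   72.5]; 
q [-0.8   0.6   1.51  0.35  1.66  0.59] t 5.78 F [ 0.2 -0.4 -0.9] 18.031789326214486
top n 378 mean [ 620.7 -174.1   70.2] plane slope [-0.138  0.048] rect ((613.27392578125, -175.08392333984375), (154.96824645996094, 26.00489044189453), 7.6515984535217285) [[535.0, -173.0], [538.0, -198.0], [692.0, -178.0], [688.0, -152.0]]
```

View pics/hover.png

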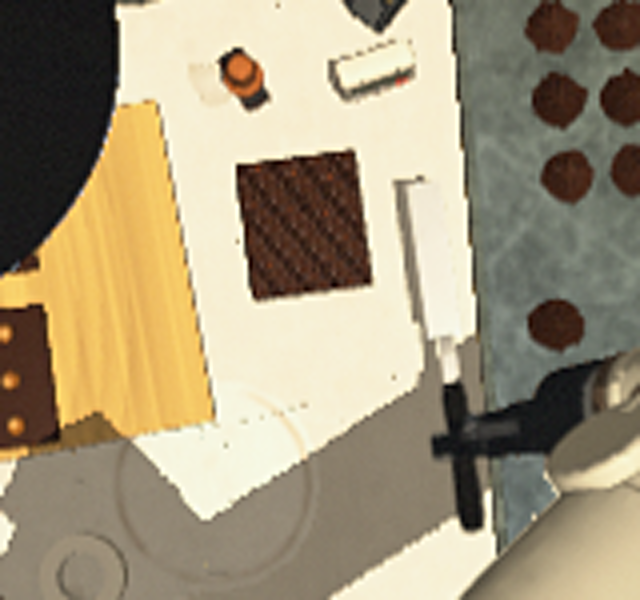

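```bash
python3 - <<'E'
from h import *
d=np.load('top.npz'); v,u=np.mgrid[0:400,0:640]; Q=dep('top',u,v,d['d']); G,Rs=where()
L=(Q-G)@Rs  # spatula frame
m=(d['im'].min(2)>120)&(abs(L[...,1])<11)&(abs(L[...,2])<40)
for x in range(85,200,15):
    k=m&(abs(L[...,0]-x)<7.5); print(x,k.sum(),np.median(L[k][:,2]).round(2) if k.any() else '', np.median(L[k&(L[...,1]>3)][:,2]).round(1),np.median(L[k&(L[...,1]<-3)][:,2]).round(1))
print('nominal top face z=-9.5')
T=(687.7,-133.2,60); Tb=(687.7,-133.2,.8)
n=uv(PS)[1]; ins=np.array([*(np.array([687.7,-133.2])+37*n),.8])
s=rows([(P(Tb,PS,.078),8)],1)
E
```

```text
G [ 490.8 -186.9   89.5] psi,th,ph [0.135 0.078 0.006]
tip 13 [ 687.2 -146.9   62.4]; tip -13 [ 690.7 -172.7   62.3]; heel 13 [ 568.7 -163.1   71.8]; heel -13 [ 572.2 -188.8   71.6]; 
q [-0.79  0.6   1.51  0.35  1.66  0.59] t 5.83 F [ 1.8  1.9 -1.8] 17.92216876678296
85 27 -10.01 -10.3 -9.4
100 32 -9.79 -10.9 -10.0
115 30 -9.34 -8.6 -11.0
130 30 -11.16 -11.2 -11.1
145 31 -9.94 -10.4 -10.1
160 30 -10.15 -10.8 -9.7
175 31 -8.49 -8.5 -8.1
190 26 -10.71 -10.1 -10.9
nominal top face z=-9.5
[[[-0.006, 0.001, 0.001], [0.0045, 0.0183, 0.0347], 1], [[-0.005, 0.001, 0.001], [0.0044, 0.0182, 0.0348], 1], [[-0.006, 0.001, 0.001], [0.0045, 0.0182, 0.0348], 1], [[-0.006, 0.002, 0.001], [0.0044, 0.0182, 0.0347], 1], [[-0.006, 0.001, 0.001], [0.0045, 0.0181, 0.0348], 1], [[-0.005, 0.001, 0.001], [0.0044, 0.0182, 0.0349], 1], [[-0.006, 0.001, 0.001], [0.0044, 0.0181, 0.0348], 1], [[-0.006, 0.001, 0.001], [0.0045, 0.0181, 0.0348], 1]]
max turn 0.006 max mm 7.921136282125185
```

Request:
{"fn": "jog_arm", "kwargs": {
  "moves": [
    [[0,0,0],[0.004,0.018,0.035],1],
    [[0,0,0],[0.004,0.018,0.035],1],
    [[0,0,0],[0.004,0.018,0.035],1],
    [[0,0,0],[0.004,0.018,0.035],1],
    [[0,0,0],[0.004,0.018,0.035],1],
    [[0,0,0],[0.004,0.018,0.035],1],
    [[0,0,0],[0,0,0],1],
    [[0,0,0],[0,0,0],1]
  ]
}}

```text
time_s: 6.5
position: [488.5, -169.8, 30.3]
tool_rot: [-2.438, -0.127, 0.153]
wrist_force: [1.1, 0.9, 0.0]
finger_gap: 18.0
gripper_force: 58.6
```

```bash
python3 - <<'E'
from h import *
where()
Tb=(687.7,-136.2,.8)
s=rows([(P(Tb,PS,.078),4)],1)
E
```

```text
G [ 490.9 -180.5   43.2] psi,th,ph [0.132 0.077 0.003]
tip 13 [ 687.5 -141.2   16.2]; tip -13 [ 690.9 -167.    16.2]; heel 13 [ 568.9 -157.    25.5]; heel -13 [ 572.3 -182.8   25.4]; 
q [-0.79  0.66  1.52  0.35  1.58  0.57] t 6.5 F [1.1 0.9 0. ] 18.010844181761325
[[[-0.006, -0.004, -0.002], [0.0026, 0.0078, 0.0182], 1], [[-0.007, -0.003, -0.001], [0.0026, 0.0079, 0.0182], 1], [[-0.006, -0.004, -0.002], [0.0026, 0.0078, 0.0182], 1], [[-0.006, -0.003, -0.002], [0.0026, 0.0078, 0.0182], 1]]
max turn 0.007 max mm 4.00204947495655
```

Request:
{"fn": "jog_arm", "kwargs": {
  "moves": [
    [[0,0,0],[0.003,0.008,0.018],1],
    [[0,0,0],[0.003,0.008,0.018],1],
    [[0,0,0],[0.003,0.008,0.018],1],
    [[0,0,0],[0.003,0.008,0.014],1],
    [[0,0,0],[0,0,0],1],
    [[0,0,0],[0,0,0],1]
  ]
}}

```text
time_s: 7.0
position: [489.5, -165.8, 16.0]
tool_rot: [-2.439, -0.127, 0.153]
wrist_force: [-0.1, -0.6, 0.2]
finger_gap: 17.6
gripper_force: 58.7
```

```bash
python3 - <<'E'
from h import *
where()
n=uv(PS)[1]; T=np.array([687.7,-136.2]); 
s=rows([(P((*(T+44*n),1.),PS,.078),6)],1)
E
```

```text
G [ 491.9 -176.5   28.9] psi,th,ph [0.133 0.077 0.002]
tip 13 [ 688.5 -137.2    2.1]; tip -13 [ 691.9 -163.     2. ]; heel 13 [ 569.9 -153.    11.3]; heel -13 [ 573.3 -178.8   11.2]; 
q [-0.78  0.68  1.53  0.36  1.55  0.56] t 7.0 F [-0.1 -0.6  0.2] 17.58394792782488
[[[-0.003, -0.003, -0.0], [-0.0005, -0.028, 0.0246], 1], [[-0.003, -0.002, -0.001], [-0.0005, -0.0281, 0.0247], 1], [[-0.004, -0.003, -0.0], [-0.0005, -0.028, 0.0246], 1], [[-0.003, -0.003, -0.0], [-0.0005, -0.0281, 0.0246], 1], [[-0.003, -0.003, -0.001], [-0.0005, -0.0281, 0.0246], 1], [[-0.003, -0.002, -0.0], [-0.0005, -0.0281, 0.0246], 1]]
max turn 0.004 max mm 7.483181141733775
```

```bash
python3 - <<'E'
from h import *
rows([(P((687.7,-137.2,.8),PS,.07),2)],1)
E
```

```text
[[[-0.01, 0.017, -0.023], [-0.0017, 0.0047, 0.0048], 1], [[-0.009, 0.017, -0.022], [-0.0016, 0.0047, 0.0047], 1]]
max turn 0.023 max mm 1.3859292911256331
```

Request:
{"fn": "jog_arm", "kwargs": {
  "moves": [
    [[-0.01,0.017,-0.023],[-0.002,0.005,0.005],1],
    [[-0.01,0.017,-0.023],[-0.002,0.005,0.005],1],
    [[0,0,0],[0,0,0],1],
    [[0,0,0],[0,0,0],1]
  ]
}}

```text
time_s: 7.33
position: [488.6, -166.4, 13.5]
tool_rot: [-2.441, -0.132, 0.145]
wrist_force: [0.4, -0.1, -0.5]
finger_gap: 17.8
gripper_force: 58.7
```

```bash
python3 - <<'E'
from h import *
where()
n=uv(PS)[1]; T=np.array([687.7,-137.2]); 
rows([(P((*(T+42*n),.7),PS,.07),6)],1)
E
```

```text
G [ 490.9 -177.1   26.5] psi,th,ph [ 0.134  0.07  -0.001]
tip 13 [ 687.6 -137.6    1. ]; tip -13 [ 691.1 -163.3    1. ]; heel 13 [ 569.  -153.5    9.3]; heel -13 [ 572.4 -179.3    9.3]; 
q [-0.78  0.68  1.53  0.36  1.55  0.56] t 7.33 F [ 0.4 -0.1 -0.5] 17.818965434136466
[[[0.001, -0.001, 0.0], [0.0001, -0.0269, 0.0228], 1], [[0.0, -0.0, 0.0], [0.0001, -0.0269, 0.0228], 1], [[0.001, -0.001, 0.0], [0.0001, -0.0268, 0.0228], 1], [[0.001, -0.0, 0.0], [0.0002, -0.0269, 0.0229], 1], [[0.001, -0.001, 0.0], [0.0001, -0.0269, 0.0228], 1], [[0.0, -0.0, 0.0], [0.0001, -0.0269, 0.0228], 1]]
max turn 0.001 max mm 7.065578532576083
```

Request:
{"fn": "jog_arm", "kwargs": {
  "moves": [
    [[0,0,0],[0,-0.027,0.023],1],
    [[0,0,0],[0,-0.027,0.023],1],
    [[0,0,0],[0,-0.027,0.023],1],
    [[0,0,0],[0,-0.027,0.023],1],
    [[0,0,0],[0,-0.027,0.023],1],
    [[0,0,0],[0,-0.027,0.023],1],
    [[0,0,0],[0,0,0],1]
  ]
}}

```text
time_s: 7.92
position: [482.4, -122.4, 13.2]
tool_rot: [-2.44, -0.134, 0.146]
wrist_force: [-0.1, -0.1, -0.3]
finger_gap: 17.8
gripper_force: 58.7
```

```bash
cat >> h.py <<'E'
def bc(T):
    "board coords of a world xy: u along edge, s toward board (edge=0)"
    e,n=uv(PB); O=np.array([650.,.18955*650-101.07]); q=np.array(T[:2])-O; return (q@e).round(1),(q@n).round(1)
def wc(u,s):
    e,n=uv(PB); O=np.array([650.,.18955*650-101.07]); return O+u*e+s*n
def slabtop(z=18,box=(270,145,340,205)):
    im,d=grab('top'); m=np.zeros((400,640),np.uint8); b=np.s_[box[1]:box[3],box[0]:box[2]]
    m[b]=(im.astype(int).sum(2)<200)[b]; k,l,st,_=cv2.connectedComponentsWithStats(m); m=(l==1+st[1:,4].argmax()).astype(np.uint8)
    c=cv2.findContours(m,0,1)[0][0][:,0]; r=cv2.minAreaRect(onz('top',c[:,0],c[:,1],z)[:,:2].astype(np.float32)); print('slab',r,'bc',bc(r[0]),'corners',[bc(x) for x in cv2.boxPoints(r)])
    return im
E
python3 - <<'E'
from h import *
G,Rs=where()
slabtop()
print('tip bc',bc(G+Rs@[201.5,13,-11.5]),'heel',bc(G+Rs@[81.5,13,-11.5]))
E
```

```text
G [ 484.8 -133.1   26.1] psi,th,ph [0.135 0.07  0.001]
tip 13 [ 6.814e+02 -9.320e+01  5.000e-01]; tip -13 [ 6.849e+02 -1.190e+02  5.000e-01]; heel 13 [ 562.8 -109.4    8.9]; heel -13 [ 566.3 -135.1    8.9]; 
q [-0.74  0.63  1.62  0.38  1.5   0.57] t 7.92 F [-0.1 -0.1 -0.3] 17.832998974412735
slab ((664.2838745117188, -72.61137390136719), (106.56793212890625, 95.10757446289062), 7.2948102951049805) bc (np.float64(-3.6), np.float64(-95.8)) corners [(np.float64(-53.9), np.float64(-45.1)), (np.float64(-59.6), np.float64(-140.0)), (np.float64(46.8), np.float64(-146.4)), (np.float64(52.4), np.float64(-51.5))]
tip bc (np.float64(9.4), np.float64(-119.2)) heel (np.float64(-110.1), np.float64(-113.0))
```

```bash
python3 - <<'E'
from h import *
rows([(P((*wc(12,-74),.8),PB,.07),9)],1)
E
```

```text
[[[-0.003, -0.031, -0.037], [0.0003, -0.0153, 0.0127], 1], [[-0.004, -0.031, -0.036], [0.0004, -0.0152, 0.0127], 1], [[-0.003, -0.031, -0.037], [0.0005, -0.0153, 0.0127], 1], [[-0.003, -0.031, -0.037], [0.0006, -0.0153, 0.0126], 1], [[-0.004, -0.031, -0.037], [0.0007, -0.0153, 0.0127], 1], [[-0.003, -0.031, -0.036], [0.0008, -0.0152, 0.0126], 1], [[-0.003, -0.031, -0.037], [0.001, -0.0153, 0.0127], 1], [[-0.004, -0.03, -0.037], [0.0011, -0.0153, 0.0126], 1], [[-0.003, -0.031, -0.037], [0.0012, -0.0153, 0.0126], 1]]
max turn 0.037 max mm 3.98185886239078
```

Request:
{"fn": "jog_arm", "kwargs": {
  "moves": [
    [[-0.003,-0.031,-0.037],[0,-0.0153,0.0127],1],
    [[-0.003,-0.031,-0.037],[0,-0.0153,0.0127],1],
    [[-0.003,-0.031,-0.037],[0.001,-0.0153,0.0127],1],
    [[-0.003,-0.031,-0.037],[0.001,-0.0153,0.0127],1],
    [[-0.003,-0.031,-0.037],[0.001,-0.0153,0.0127],1],
    [[-0.003,-0.031,-0.037],[0.001,-0.0153,0.0127],1],
    [[-0.003,-0.031,-0.037],[0.001,-0.0153,0.0127],1],
    [[-0.003,-0.031,-0.037],[0.001,-0.0153,0.0127],1],
    [[-0.003,-0.031,-0.037],[0.001,-0.0153,0.0127],1],
    [[0,0,0],[0,0,0],1]
  ]
}}

```text
time_s: 8.8
position: [479.2, -88.3, 13.3]
tool_rot: [-2.439, -0.196, 0.167]
wrist_force: [1.2, -2.1, -1.8]
finger_gap: 17.8
gripper_force: 59.4
```

```bash
python3 - <<'E'
from h import *
G,Rs=where()
im=slabtop()
print('tip bc',bc(G+Rs@[201.5,13,-11.5]),'heel',bc(G+Rs@[81.5,13,-11.5]))
c=cv2.resize(im[130:250,225:345][:,:,::-1],None,fx=4,fy=4,interpolation=cv2.INTER_CUBIC); cv2.imwrite('pics/push.png',c)
E
```

```text
G [482.1 -98.9  26.2] psi,th,ph [ 0.186  0.069 -0.001]
tip 13 [676.4 -49.2   0.9]; tip -13 [681.2 -74.7   0.9]; heel 13 [558.8 -71.3   9.1]; heel -13 [563.6 -96.8   9.2]; 
q [-0.68  0.6   1.66  0.39  1.49  0.57] t 8.8 F [ 1.2 -2.1 -1.8] 17.801432470953777
slab ((665.013916015625, -35.48846435546875), (95.10176849365234, 106.2868881225586), 84.88900756835938) bc (np.float64(4.0), np.float64(-59.4)) corners [(np.float64(-60.1), np.float64(-90.7)), (np.float64(42.2), np.float64(-119.7)), (np.float64(68.1), np.float64(-28.2)), (np.float64(-34.1), np.float64(0.8))]
tip bc (np.float64(12.7), np.float64(-75.0)) heel (np.float64(-107.0), np.float64(-74.8))
```

View pics/push.png

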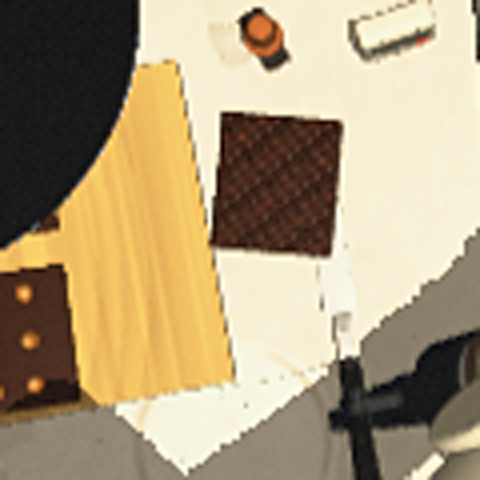

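```bash
python3 - <<'E'
from h import *
s=rows([(P((*wc(12,-136),.9),PB,.07),6)],1)
s=rows([(P((*wc(60,-136),11.5),PB,.03),5)],1,s)
s=rows([(P((*wc(60,-98),11.5),PB,.03),7)],1,s)
E
```

```text
[[[0.002, -0.002, -0.0], [-0.0005, 0.0388, -0.0327], 1], [[0.002, -0.003, -0.001], [-0.0005, 0.0387, -0.0327], 1], [[0.002, -0.002, -0.0], [-0.0006, 0.0388, -0.0327], 1], [[0.002, -0.002, -0.001], [-0.0005, 0.0387, -0.0327], 1], [[0.002, -0.003, -0.0], [-0.0006, 0.0387, -0.0327], 1], [[0.002, -0.002, -0.001], [-0.0005, 0.0387, -0.0328], 1]]
max turn 0.003 max mm 10.149068922812576
[[[0.0, 0.051, -0.043], [0.0474, -0.0038, -0.0045], 1], [[0.0, 0.051, -0.043], [0.0474, -0.0035, -0.0042], 1], [[0.0, 0.051, -0.043], [0.0474, -0.0033, -0.0039], 1], [[0.0, 0.051, -0.043], [0.0475, -0.003, -0.0036], 1], [[0.0, 0.051, -0.043], [0.0475, -0.0028, -0.0033], 1]]
max turn 0.051 max mm 9.55290531723203
[[[0.0, -0.0, 0.0], [0.0, -0.0208, 0.0175], 1], [[0.0, -0.0, 0.0], [0.0, -0.0207, 0.0175], 1], [[0.0, -0.0, 0.0], [0.0, -0.0208, 0.0174], 1], [[0.0, -0.0, 0.0], [0.0, -0.0208, 0.0175], 1], [[0.0, -0.0, 0.0], [0.0, -0.0207, 0.0175], 1], [[0.0, -0.0, 0.0], [0.0, -0.0208, 0.0175], 1], [[0.0, -0.0, 0.0], [0.0, -0.0208, 0.0175], 1]]
max turn 0.0 max mm 5.4365062310274235
```

Request:
{"fn": "jog_arm", "kwargs": {
  "moves": [
    [[0,0,0],[0,0.0388,-0.0327],1],
    [[0,0,0],[0,0.0388,-0.0327],1],
    [[0,0,0],[0,0.0388,-0.0327],1],
    [[0,0,0],[0,0.0388,-0.0327],1],
    [[0,0,0],[0,0.0388,-0.0327],1],
    [[0,0,0],[0,0.0388,-0.0327],1],
    [[0,0,0],[0,0,0],1],
    [[0,0.051,-0.043],[0.047,-0.004,-0.0045],1],
    [[0,0.051,-0.043],[0.047,-0.004,-0.0042],1],
    [[0,0.051,-0.043],[0.047,-0.003,-0.004],1]
  ]
}}

```text
time_s: 9.68
position: [518.8, -142.3, 15.1]
tool_rot: [-2.436, -0.208, 0.138]
wrist_force: [0.0, 0.3, -0.6]
finger_gap: 17.9
gripper_force: 58.6
```

Request:
{"fn": "jog_arm", "kwargs": {
  "moves": [
    [[0,0.051,-0.043],[0.047,-0.003,-0.0036],1],
    [[0,0.051,-0.043],[0.047,-0.003,-0.0033],1],
    [[0,0,0],[0,0,0],1],
    [[0,0,0],[0,0,0],1]
  ]
}}

```text
time_s: 10.02
position: [536.8, -139.3, 16.0]
tool_rot: [-2.436, -0.216, 0.119]
wrist_force: [-0.7, 0.2, 0.0]
finger_gap: 17.9
gripper_force: 58.6
```

```bash
python3 - <<'E'
from h import *
G,Rs=where()
slabtop()
print('tip bc',bc(G+Rs@[201.5,13,-11.5]),'heel',bc(G+Rs@[81.5,13,-11.5]))
rows([(P((*wc(60,-98),12),PB,.03),9)],1)
E
```

```text
G [ 539.2 -150.    29. ] psi,th,ph [ 0.187  0.029 -0.   ]
tip 13 [734.3 -99.7  11.6]; tip -13 [ 739.2 -125.3   11.6]; heel 13 [ 616.5 -122.1   15.1]; heel -13 [ 621.3 -147.6   15.2]; 
q [-0.7   0.73  1.44  0.4   1.56  0.57] t 10.02 F [-0.7  0.2  0. ] 17.947843033287974
slab ((664.9337158203125, -36.23004150390625), (94.42835235595703, 106.1664047241211), 85.36643981933594) bc (np.float64(3.8), np.float64(-60.1)) corners [(np.float64(-59.9), np.float64(-91.6)), (np.float64(42.5), np.float64(-119.7)), (np.float64(67.5), np.float64(-28.6)), (np.float64(-34.9), np.float64(-0.5))]
tip bc (np.float64(60.2), np.float64(-135.4)) heel (np.float64(-59.8), np.float64(-135.5))
[[[0.0, -0.0, 0.0], [0.0001, -0.0162, 0.0132], 1], [[0.0, -0.0, 0.0], [0.0001, -0.0161, 0.0131], 1], [[0.0, -0.0, 0.0], [0.0002, -0.0162, 0.0132], 1], [[0.001, -0.001, 0.0], [0.0001, -0.0162, 0.0132], 1], [[-0.0, 0.0, 0.0], [0.0001, -0.0162, 0.0132], 1], [[-0.0, 0.0, 0.0], [0.0001, -0.0161, 0.0131], 1], [[-0.0, -0.0, 0.0], [0.0002, -0.0162, 0.0132], 1], [[0.0, -0.0, 0.0], [0.0001, -0.0162, 0.0132], 1], [[0.0, -0.0, 0.001], [0.0001, -0.0161, 0.0131], 1]]
max turn 0.001 max mm 4.179569355806887
```

Request:
{"fn": "jog_arm", "kwargs": {
  "moves": [
    [[0,0,0],[0,-0.0162,0.0132],1],
    [[0,0,0],[0,-0.0162,0.0132],1],
    [[0,0,0],[0,-0.0162,0.0132],1],
    [[0,0,0],[0,-0.0162,0.0132],1],
    [[0,0,0],[0,-0.0162,0.0132],1],
    [[0,0,0],[0,-0.0162,0.0132],1],
    [[0,0,0],[0,-0.0162,0.0132],1],
    [[0,0,0],[0,-0.0162,0.0132],1],
    [[0,0,0],[0,-0.0162,0.0132],1],
    [[0,0,0],[0,0,0],1]
  ]
}}

```text
time_s: 10.9
position: [529.1, -101.6, 16.6]
tool_rot: [-2.435, -0.215, 0.12]
wrist_force: [0.8, -0.1, -0.7]
finger_gap: 17.4
gripper_force: 58.7
```

```bash
python3 - <<'E'
from h import *
G,Rs=where()
slabtop()
print('tip bc',bc(G+Rs@[201.5,13,-11.5]),'heel',bc(G+Rs@[81.5,13,-11.5]))
E
```

```text
G [ 531.5 -112.3   29.6] psi,th,ph [0.187 0.03  0.001]
tip 13 [726.6 -62.2  12.1]; tip -13 [731.5 -87.7  12.1]; heel 13 [608.8 -84.5  15.7]; heel -13 [ 613.6 -110.    15.7]; 
q [-0.66  0.68  1.52  0.42  1.52  0.58] t 10.9 F [ 0.8 -0.1 -0.7] 17.381408664060636
slab ((660.5927124023438, -26.229381561279297), (106.3753662109375, 95.30452728271484), 9.859533309936523) bc (np.float64(1.4), np.float64(-49.5)) corners [(np.float64(-51.1), np.float64(-1.1)), (np.float64(-52.5), np.float64(-96.3)), (np.float64(53.9), np.float64(-97.9)), (np.float64(55.3), np.float64(-2.6))]
tip bc (np.float64(59.6), np.float64(-97.1)) heel (np.float64(-60.3), np.float64(-97.1))
```

```bash
python3 - <<'E'
from h import *
s=rows([(P((*wc(57,-115),12),PB,.03),2),(P((*wc(25,-117),.8),PB,.065),5)],1)
E
```

```text
[[[-0.001, -0.0, 0.0], [-0.0065, 0.0336, -0.0278], 1], [[-0.001, -0.001, 0.0], [-0.0066, 0.0336, -0.0277], 1], [[-0.0, -0.045, 0.038], [-0.0316, 0.0048, 0.0026], 1], [[-0.0, -0.044, 0.037], [-0.0315, 0.005, 0.0028], 1], [[-0.0, -0.045, 0.038], [-0.0315, 0.0051, 0.0029], 1], [[-0.0, -0.044, 0.038], [-0.0315, 0.0052, 0.0032], 1], [[-0.0, -0.045, 0.037], [-0.0314, 0.0054, 0.0032], 1]]
max turn 0.045 max mm 8.818276475593175
```

Request:
{"fn": "jog_arm", "kwargs": {
  "moves": [
    [[0,0,0],[-0.0065,0.0336,-0.0278],1],
    [[0,0,0],[-0.0065,0.0336,-0.0278],1],
    [[0,0,0],[0,0,0],1],
    [[0,-0.045,0.038],[-0.0315,0.005,0.0026],1],
    [[0,-0.045,0.038],[-0.0315,0.005,0.0028],1],
    [[0,-0.045,0.038],[-0.0315,0.005,0.003],1],
    [[0,-0.044,0.037],[-0.0315,0.005,0.003],1],
    [[0,-0.044,0.037],[-0.0315,0.005,0.003],1],
    [[0,0,0],[0,0,0],1],
    [[0,0,0],[0,0,0],1]
  ]
}}

```text
time_s: 11.78
position: [499.1, -128.0, 12.5]
tool_rot: [-2.438, -0.198, 0.162]
wrist_force: [1.4, -0.8, -1.3]
finger_gap: 17.9
gripper_force: 58.7
```

```bash
python3 - <<'E'
from h import *
G,Rs=where()
print('tip bc',bc(G+Rs@[201.5,13,-11.5]),'heel',bc(G+Rs@[81.5,13,-11.5]))
rows([(P((*wc(25,-75),.7),PB,.065),7)],1)
E
```

```text
G [ 501.9 -138.6   25.5] psi,th,ph [0.186 0.065 0.   ]
tip 13 [696.4 -88.8   1. ]; tip -13 [ 701.2 -114.4    1. ]; heel 13 [ 578.7 -111.     8.8]; heel -13 [ 583.5 -136.5    8.8]; 
q [-0.71  0.68  1.55  0.37  1.53  0.56] t 11.78 F [ 1.4 -0.8 -1.3] 17.91718168821843
tip bc (np.float64(25.0), np.float64(-117.7)) heel (np.float64(-94.8), np.float64(-117.5))
[[[-0.0, -0.001, -0.001], [0.0, -0.0231, 0.0197], 1], [[-0.001, -0.001, -0.001], [0.0, -0.023, 0.0196], 1], [[0.0, -0.002, -0.0], [0.0001, -0.0231, 0.0197], 1], [[-0.0, -0.001, -0.001], [-0.0, -0.0231, 0.0196], 1], [[-0.0, -0.001, -0.001], [0.0, -0.023, 0.0197], 1], [[-0.001, -0.001, -0.001], [0.0, -0.0231, 0.0196], 1], [[-0.0, -0.001, -0.001], [0.0001, -0.0231, 0.0197], 1]]
max turn 0.002 max mm 6.07193544102702
```

Request:
{"fn": "jog_arm", "kwargs": {
  "moves": [
    [[0,0,0],[0,-0.023,0.0197],1],
    [[0,0,0],[0,-0.023,0.0197],1],
    [[0,0,0],[0,-0.023,0.0197],1],
    [[0,0,0],[0,-0.023,0.0197],1],
    [[0,0,0],[0,-0.023,0.0197],1],
    [[0,0,0],[0,-0.023,0.0197],1],
    [[0,0,0],[0,-0.023,0.0197],1],
    [[0,0,0],[0,0,0],1]
  ]
}}

```text
time_s: 12.45
position: [490.9, -85.0, 12.1]
tool_rot: [-2.437, -0.2, 0.163]
wrist_force: [-0.2, -0.1, -0.6]
finger_gap: 17.4
gripper_force: 58.7
```

```bash
cat >> h.py <<'E'
def flip(al,uref=-26,A=73.5):
    th=.065*max(0,1-al/.45); c,s=np.cos(al),np.sin(al)
    zL=max(0,9*c-24*s); sL=-1.5-9*s-(18*.6*np.tan(al-np.pi/2) if al>np.pi/2 else 0)
    B=(sL-A*c-2*s, zL+A*s-2*c)
    return P((*wc(uref,B[0]),B[1]),PB,th,-al,x=150.)
E
python3 - <<'E'
from h import *
G,Rs=where()
slabtop()
print('tip bc',bc(G+Rs@[201.5,13,-11.5]),'heel',bc(G+Rs@[81.5,13,-11.5]))
als=[.04,.1,.18,.28,.39]+[.39+.115*i for i in range(1,13)]; print(als[-1])
s=rows([(flip(a),1) for a in als],1)
for a in als[::3]: print(a,flip(a)[0].round())
E
```

```text
G [493.8 -95.6  25.1] psi,th,ph [0.187 0.065 0.001]
tip 13 [ 6.882e+02 -4.550e+01  5.000e-01]; tip -13 [ 6.931e+02 -7.100e+01  5.000e-01]; heel 13 [570.6 -67.8   8.3]; heel -13 [575.4 -93.3   8.3]; 
q [-0.67  0.62  1.63  0.4   1.49  0.58] t 12.45 F [-0.2 -0.1 -0.6] 17.388581673472235
slab ((660.6329956054688, -26.179798126220703), (106.45073699951172, 95.04277801513672), 9.743889808654785) bc (np.float64(1.5), np.float64(-49.5)) corners [(np.float64(-50.9), np.float64(-1.0)), (np.float64(-52.6), np.float64(-96.1)), (np.float64(53.9), np.float64(-97.9)), (np.float64(55.5), np.float64(-2.8))]
tip bc (np.float64(25.0), np.float64(-73.5)) heel (np.float64(-94.8), np.float64(-73.6))
1.77
[[[-0.336, 0.036, -0.029], [0.0, -0.0097, -0.0199], 1], [[-0.5, 0.059, -0.042], [-0.0007, -0.0037, -0.0083], 1], [[-0.666, 0.081, -0.051], [-0.0009, -0.0058, -0.0098], 1], [[-0.834, 0.108, -0.055], [-0.0008, -0.009, -0.0106], 1], [[-0.916, 0.123, -0.047], [-0.0005, -0.0138, -0.0133], 1], [[-0.959, 0.07, -0.018], [-0.0003, -0.0219, -0.0282], 1], [[-0.958, 0.0, -0.0], [-0.0, -0.0241, -0.0338], 1], [[-0.958, 0.0, -0.0], [-0.0, -0.0243, -0.0332], 1], [[-0.959, 0.0, 0.0], [-0.0, -0.0248, -0.0328], 1], [[-0.958, 0.0, 0.0], [-0.0, -0.0252, -0.0325], 1]]
[[[-0.958, 0.0, 0.0], [-0.0, -0.0258, -0.0322], 1], [[-0.959, 0.0, 0.0], [-0.0, -0.0263, -0.0321], 1], [[-0.958, 0.0, 0.0], [-0.0, -0.027, -0.0322], 1], [[-0.958, 0.0, 0.0], [-0.0, -0.0275, -0.0323], 1], [[-0.959, 0.0, 0.0], [-0.0, -0.028, -0.0326], 1], [[-0.958, 0.0, 0.0], [-0.0, -0.0254, -0.0297], 1], [[-0.958, 0.0, 0.0], [-0.0, -0.0252, -0.0283], 1]]
max turn 0.959 max mm 8.5947891189953
0.04 [492. -87.  16.]
0.28 [492. -87.  23.]
0.62 [490. -80.  41.]
0.9650000000000001 [487. -64.  60.]
1.31 [483. -43.  72.]
1.6550000000000002 [479. -19.  76.]
```

Request:
{"fn": "jog_arm", "kwargs": {
  "moves": [
    [[-0.34,0.036,-0.029],[0,-0.0097,-0.02],1],
    [[-0.5,0.06,-0.042],[-0.001,-0.004,-0.008],1],
    [[-0.67,0.08,-0.05],[-0.001,-0.006,-0.01],1],
    [[-0.83,0.11,-0.055],[-0.001,-0.009,-0.011],1],
    [[-0.92,0.12,-0.047],[0,-0.014,-0.013],1],
    [[-0.96,0.07,-0.018],[0,-0.022,-0.028],1],
    [[-0.96,0,0],[0,-0.024,-0.034],1],
    [[-0.96,0,0],[0,-0.024,-0.033],1],
    [[-0.96,0,0],[0,-0.025,-0.033],1],
    [[-0.96,0,0],[0,-0.025,-0.0325],1]
  ]
}}

```text
time_s: 13.33
position: [488.6, -65.4, 62.1]
tool_rot: [2.857, 0.265, 0.043]
wrist_force: [-0.7, 0.1, -1.8]
finger_gap: 17.8
gripper_force: 58.7
```

```bash
python3 - <<'E'
from h import *
G,Rs=where()
print('tip bc',bc(G+Rs@[201.5,13,-11.5]),'heel',bc(G+Rs@[81.5,13,-11.5]), 'cmd expected', flip(.965)[0])
im,d=grab('side'); 
c=cv2.resize(im[150:320,170:400][:,:,::-1],None,fx=3,fy=3,interpolation=cv2.INTER_CUBIC); cv2.imwrite('pics/mid.png',c)
E
```

```text
G [487.7 -60.9  78.5] psi,th,ph [ 0.185 -0.004 -0.974]
tip 13 [686.2 -25.9  62.1]; tip -13 [688.8 -40.3  83.6]; heel 13 [568.3 -48.   61.6]; heel -13 [570.9 -62.4  83.1]; 
q [-0.22  0.13  2.02 -0.32  0.9   1.35] t 13.33 F [-0.7  0.1 -1.8] 17.83944656541564
tip bc (np.float64(26.7), np.float64(-53.9)) heel (np.float64(-93.3), np.float64(-53.7)) cmd expected [487.25554967 -64.42371952  60.11011908]
```

View pics/mid.png

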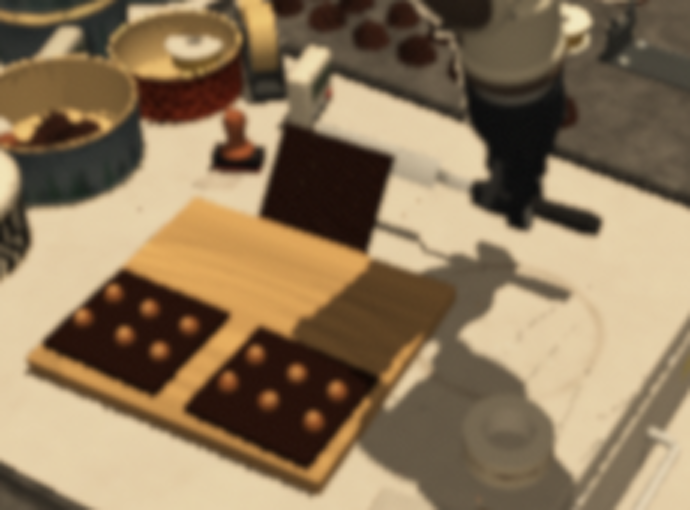

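Request:
{"fn": "jog_arm", "kwargs": {
  "moves": [
    [[-0.96,0,0],[0,-0.026,-0.0322],1],
    [[-0.96,0,0],[0,-0.0263,-0.0321],1],
    [[-0.96,0,0],[0,-0.027,-0.0322],1],
    [[-0.96,0,0],[0,-0.0275,-0.0323],1],
    [[-0.96,0,0],[0,-0.028,-0.0326],1],
    [[-0.96,0,0],[0,-0.0254,-0.0297],1],
    [[-0.96,0,0],[0,-0.0252,-0.0283],1]
  ]
}}

```text
time_s: 13.97
position: [478.3, -11.2, 75.5]
tool_rot: [2.056, 0.191, 0.118]
wrist_force: [0.4, -0.6, -1.5]
finger_gap: 17.9
gripper_force: 58.9
```

```bash
python3 - <<'E'
from h import *
G,Rs=where()
print('tip bc',bc(G+Rs@[201.5,13,-11.5]),'heel',bc(G+Rs@[81.5,13,-11.5]), 'cmd expected', flip(1.77)[0])
im,d=grab('side'); 
c=cv2.resize(im[150:320,170:400][:,:,::-1],None,fx=3,fy=3,interpolation=cv2.INTER_CUBIC); cv2.imwrite('pics/flip2.png',c)
E
```

```text
G [475.5   3.5  83.6] psi,th,ph [ 0.186 -0.002 -1.779]
tip 13 [676.1  27.2  73.7]; tip -13 [675.   32.4  99.1]; heel 13 [558.2   4.9  73.4]; heel -13 [557.1  10.2  98.9]; 
q [ 0.29  0.47  1.95 -1.16  1.27  2.39] t 13.97 F [ 0.4 -0.6 -1.5] 17.909134288967145
tip bc (np.float64(26.6), np.float64(0.1)) heel (np.float64(-93.4), np.float64(0.2)) cmd expected [477.25148113 -11.55107234  74.74736126]
```

View pics/flip2.png

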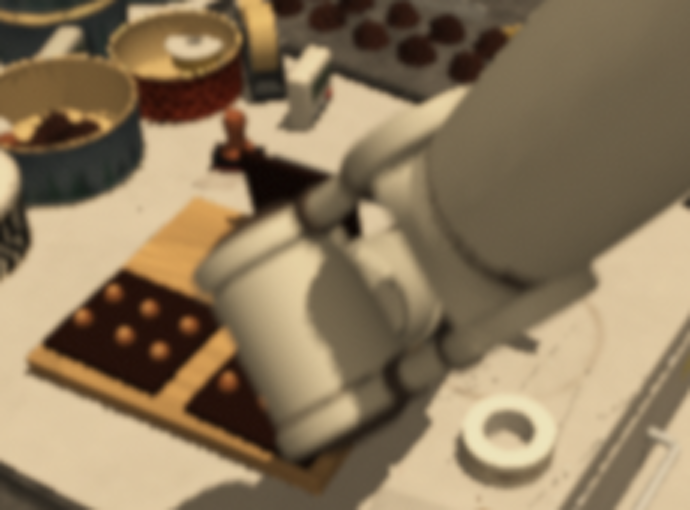

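```bash
python3 - <<'E'
from h import *
e,n=uv(PB); p,R=now()
rows([((p+np.array([*(n*28),2]),R@Ro.from_rotvec([-.06,0,0]).as_matrix()),5)],1)
im,d=grab('top'); v,u=np.mgrid[0:400,0:640]; Q=dep('top',u,v,d)
m=(im.astype(int).sum(2)<200)&(Q[...,0]>600)&(Q[...,0]<720)&(Q[...,1]>-60)&(Q[...,1]<130)&(Q[...,2]<130)
for lo in range(-60,130,15):
    k=m&(Q[...,1]>lo)&(Q[...,1]<lo+15); print(lo,k.sum(),np.median(Q[k][:,2]).round() if k.any() else '',end=' | ')
E
```

```text
[[[-0.1, -0.0, -0.0], [0.0, -0.0114, -0.0257], 1], [[-0.1, 0.0, -0.0], [0.0001, -0.011, -0.0258], 1], [[-0.1, 0.0, -0.0], [0.0, -0.0107, -0.0259], 1], [[-0.1, 0.0, 0.0], [0.0001, -0.0105, -0.0261], 1], [[-0.1, 0.0, -0.0], [0.0, -0.0101, -0.0262], 1]]
max turn 0.1 max mm 5.62661532362041
-60 0  | -45 0  | -30 0  | -15 0  | 0 44 28.0 | 15 97 45.0 | 30 101 91.0 | 45 14 93.0 | 60 0  | 75 0  | 90 0  | 105 0  | 120 0  |
```

Request:
{"fn": "jog_arm", "kwargs": {
  "moves": [
    [[-0.1,0,0],[0,-0.0114,-0.0257],1],
    [[-0.1,0,0],[0,-0.011,-0.0258],1],
    [[-0.1,0,0],[0,-0.0107,-0.026],1],
    [[-0.1,0,0],[0,-0.0105,-0.026],1],
    [[-0.1,0,0],[0,-0.01,-0.026],1],
    [[0,0,0],[0,0,0],1],
    [[0,0,0],[0,0,0],1]
  ]
}}

```text
time_s: 14.65
position: [472.5, 15.6, 77.0]
tool_rot: [2.001, 0.187, 0.119]
wrist_force: [0.9, 0.3, -1.2]
finger_gap: 17.7
gripper_force: 58.9
```

```bash
cat >> h.py <<'E'
def prof():
    im,d=grab('top'); v,u=np.mgrid[0:400,0:640]; Q=dep('top',u,v,d)
    m=(im.astype(int).sum(2)<230)&(Q[...,0]>590)&(Q[...,0]<730)&(Q[...,1]>-60)&(Q[...,1]<130)&(Q[...,2]<130)
    for lo in range(-60,130,15):
        k=m&(Q[...,1]>lo)&(Q[...,1]<lo+15); print(lo,k.sum(),np.median(Q[k][:,2]).round() if k.any() else '',end=' | ')
    print()
E
python3 - <<'E'
from h import *
G,Rs=where(); prof()
print('tip bc',bc(G+Rs@[201.5,13,-11.5]),bc(G+Rs@[201.5,-13,-11.5]))
E
```

```text
G [469.7  30.8  84.2] psi,th,ph [ 0.186 -0.    -1.833]
tip 13 [670.4  53.9  74.7]; tip -13 [669.1  60.5  99.8]; heel 13 [552.5  31.6  74.7]; heel -13 [551.2  38.3  99.8]; 
q [ 0.36  0.53  1.91 -1.15  1.35  2.42] t 14.65 F [ 0.9  0.3 -1.2] 17.682173961372015
-60 0  | -45 0  | -30 3 28.0 | -15 83 26.0 | 0 151 26.0 | 15 141 26.0 | 30 164 26.0 | 45 84 26.0 | 60 117 26.0 | 75 106 26.0 | 90 7 25.0 | 105 0  | 120 1 18.0 | 
tip bc (np.float64(25.9), np.float64(27.4)) (np.float64(25.9), np.float64(34.1))
```

```bash
python3 - <<'E'
from h import *
T=P((*wc(60,-70),60),PB,.02,0); print(T[0])
rows([(T,19)],1)
E
```

```text
[524.37157716 -74.95938432  62.52771461]
[[[0.804, -0.01, -0.003], [0.009, 0.0075, 0.0251], 1], [[0.804, -0.01, -0.002], [0.009, 0.0099, 0.0242], 1], [[0.804, -0.01, -0.003], [0.0091, 0.0122, 0.0231], 1], [[0.804, -0.01, -0.002], [0.0091, 0.0144, 0.0219], 1], [[0.805, -0.01, -0.003], [0.0091, 0.0164, 0.0204], 1], [[0.804, -0.009, -0.003], [0.0091, 0.0183, 0.0186], 1], [[0.804, -0.01, -0.002], [0.0091, 0.02, 0.0169], 1], [[0.804, -0.01, -0.003], [0.0092, 0.0215, 0.0148], 1], [[0.804, -0.01, -0.002], [0.0091, 0.0229, 0.0126], 1], [[0.804, -0.01, -0.003], [0.0092, 0.0239, 0.0104], 1]]
[[[0.804, -0.01, -0.003], [0.0092, 0.0249, 0.008], 1], [[0.804, -0.01, -0.002], [0.0091, 0.0255, 0.0055], 1], [[0.804, -0.01, -0.003], [0.0092, 0.026, 0.0031], 1], [[0.805, -0.01, -0.002], [0.0092, 0.0261, 0.0005], 1], [[0.804, -0.01, -0.003], [0.0091, 0.026, -0.002], 1], [[0.804, -0.009, -0.003], [0.0092, 0.0258, -0.0045], 1], [[0.804, -0.01, -0.002], [0.0091, 0.0252, -0.007], 1], [[0.804, -0.01, -0.003], [0.0091, 0.0244, -0.0094], 1], [[0.804, -0.01, -0.002], [0.0091, 0.0234, -0.0117], 1]]
max turn 0.805 max mm 5.551684429071955
```

Request:
{"fn": "jog_arm", "kwargs": {
  "moves": [
    [[0.8,-0.01,0],[0.009,0.0075,0.025],1],
    [[0.8,-0.01,0],[0.009,0.01,0.024],1],
    [[0.8,-0.01,0],[0.009,0.012,0.023],1],
    [[0.8,-0.01,0],[0.009,0.0145,0.022],1],
    [[0.8,-0.01,0],[0.009,0.0165,0.02],1],
    [[0.8,-0.01,0],[0.009,0.018,0.0185],1],
    [[0.8,-0.01,0],[0.009,0.02,0.017],1],
    [[0.8,-0.01,0],[0.009,0.0215,0.015],1],
    [[0.8,-0.01,0],[0.009,0.023,0.0125],1],
    [[0.8,-0.01,0],[0.009,0.024,0.0105],1]
  ]
}}

```text
time_s: 15.53
position: [499.8, -32.7, 70.4]
tool_rot: [2.96, 0.267, 0.012]
wrist_force: [-0.8, -0.3, -1.4]
finger_gap: 17.9
gripper_force: 58.9
```

Request:
{"fn": "jog_arm", "kwargs": {
  "moves": [
    [[0.8,-0.01,0],[0.009,0.025,0.008],1],
    [[0.8,-0.01,0],[0.009,0.0255,0.0055],1],
    [[0.8,-0.01,0],[0.009,0.026,0.003],1],
    [[0.8,-0.01,0],[0.009,0.026,0.0005],1],
    [[0.8,-0.01,0],[0.009,0.026,-0.002],1],
    [[0.8,-0.01,0],[0.009,0.026,-0.0045],1],
    [[0.8,-0.01,0],[0.009,0.025,-0.007],1],
    [[0.8,-0.01,0],[0.009,0.024,-0.0095],1],
    [[0.8,-0.01,0],[0.009,0.0235,-0.012],1],
    [[0,0,0],[0,0,0],1]
  ]
}}

```text
time_s: 16.37
position: [522.8, -78.1, 60.5]
tool_rot: [-2.441, -0.207, 0.106]
wrist_force: [-0.3, -0.1, -0.5]
finger_gap: 17.7
gripper_force: 59.0
```

```bash
python3 - <<'E'
from h import *
G,Rs=where(); prof()
print('tip bc',bc(G+Rs@[201.5,13,-11.5]),bc(G+Rs@[81.5,13,-11.5]))
im=slabtop(27,box=(250,150,318,212))
c=cv2.resize(im[130:250,195:345][:,:,::-1],None,fx=5,fy=5,interpolation=cv2.INTER_CUBIC); cv2.imwrite('pics/fallen.png',c)
E
```

```text
G [525.  -88.7  73.6] psi,th,ph [ 0.178  0.022 -0.006]
tip 13 [720.8 -40.5  57.5]; tip -13 [725.4 -66.1  57.7]; heel 13 [602.7 -61.7  60.2]; heel -13 [607.3 -87.3  60.3]; 
q [-0.64  0.57  1.59  0.44  1.54  0.62] t 16.37 F [-0.3 -0.1 -0.5] 17.740817450672363
-60 0  | -45 0  | -30 3 27.0 | -15 78 26.0 | 0 152 26.0 | 15 143 26.0 | 30 163 26.0 | 45 130 26.0 | 60 144 26.0 | 75 105 26.0 | 90 7 23.0 | 105 0  | 120 1 22.0 | 
tip bc (np.float64(57.9), np.float64(-74.7)) (np.float64(-62.1), np.float64(-73.5))
slab ((648.8070678710938, 38.374977111816406), (107.87718963623047, 94.42610168457031), 11.074675559997559) bc (np.float64(1.8), np.float64(16.2)) corners [(np.float64(-52.4), np.float64(63.0)), (np.float64(-51.8), np.float64(-31.4)), (np.float64(56.1), np.float64(-30.7)), (np.float64(55.5), np.float64(63.7))]
```

```bash
python3 - <<'E'
from h import *
s=rows([(P((*wc(60,-55),20.5),PB,.02),6)],1)
s=rows([(P((*wc(60,5),20.5),PB,.02),12)],1,s)
E
```

```text
[[[0.014, -0.005, -0.008], [0.0017, 0.0108, 0.0335], 1], [[0.014, -0.005, -0.007], [0.0018, 0.0108, 0.0335], 1], [[0.014, -0.005, -0.008], [0.0017, 0.0109, 0.0334], 1], [[0.014, -0.005, -0.008], [0.0017, 0.011, 0.0335], 1], [[0.014, -0.005, -0.008], [0.0018, 0.011, 0.0334], 1], [[0.014, -0.005, -0.007], [0.0018, 0.011, 0.0334], 1]]
max turn 0.014 max mm 7.060141641638644
[[[0.0, -0.0, -0.0], [-0.0, -0.0191, 0.0161], 1], [[0.0, -0.0, -0.0], [-0.0, -0.0191, 0.0161], 1], [[0.0, -0.0, -0.0], [-0.0, -0.0192, 0.0161], 1], [[0.0, -0.0, -0.0], [-0.0, -0.0191, 0.0161], 1], [[0.0, -0.0, -0.0], [-0.0, -0.0191, 0.0161], 1], [[0.0, -0.0, -0.0], [-0.0, -0.0191, 0.0161], 1], [[0.0, -0.0, -0.0], [-0.0, -0.0191, 0.0161], 1], [[0.0, -0.0, -0.0], [-0.0, -0.0191, 0.0161], 1], [[0.0, -0.0, -0.0], [-0.0, -0.0192, 0.0161], 1], [[0.0, -0.0, -0.0], [-0.0, -0.0191, 0.0161], 1]]
[[[0.0, -0.0, -0.0], [-0.0, -0.0191, 0.0162], 1], [[0.0, -0.0, -0.0], [-0.0, -0.0191, 0.0161], 1]]
max turn 0.0 max mm 5.0113870335467
```

Request:
{"fn": "jog_arm", "kwargs": {
  "moves": [
    [[0.014,-0.005,-0.008],[0.002,0.011,0.0335],1],
    [[0.014,-0.005,-0.008],[0.002,0.011,0.0335],1],
    [[0.014,-0.005,-0.008],[0.002,0.011,0.0335],1],
    [[0.014,-0.005,-0.008],[0.002,0.011,0.0335],1],
    [[0.014,-0.005,-0.008],[0.002,0.011,0.0335],1],
    [[0.014,-0.005,-0.008],[0.002,0.011,0.0335],1],
    [[0,0,0],[0,0,0],1],
    [[0,0,0],[0,0,0],1]
  ]
}}

```text
time_s: 17.13
position: [522.1, -59.1, 23.2]
tool_rot: [-2.433, -0.222, 0.108]
wrist_force: [0.2, -0.2, -0.4]
finger_gap: 17.3
gripper_force: 59.0
```

```bash
python3 - <<'E'
from h import *
G,Rs=where()
print('tip bc',bc(G+Rs@[201.5,13,-11.5]),bc(G+Rs@[81.5,13,-11.5]))
s=rows([(P((*wc(60,5),21),PB,.02),12)],1)
E
```

```text
G [524.4 -69.8  36.2] psi,th,ph [0.189 0.019 0.001]
tip 13 [719.6 -19.3  20.9]; tip -13 [724.5 -44.8  20.9]; heel 13 [601.7 -41.8  23.2]; heel -13 [606.6 -67.3  23.2]; 
q [-0.62  0.62  1.61  0.45  1.48  0.6 ] t 17.13 F [ 0.2 -0.2 -0.4] 17.286486815646303
tip bc (np.float64(60.7), np.float64(-53.6)) (np.float64(-59.3), np.float64(-53.8))
[[[-0.001, 0.0, 0.001], [-0.0002, -0.0189, 0.0158], 1], [[-0.001, 0.001, 0.002], [-0.0003, -0.0188, 0.0157], 1], [[-0.001, 0.0, 0.001], [-0.0002, -0.0189, 0.0158], 1], [[-0.0, 0.001, 0.001], [-0.0003, -0.0188, 0.0158], 1], [[-0.001, 0.0, 0.002], [-0.0002, -0.0189, 0.0158], 1], [[-0.001, 0.0, 0.001], [-0.0003, -0.0188, 0.0157], 1], [[-0.001, 0.001, 0.002], [-0.0003, -0.0189, 0.0158], 1], [[-0.001, 0.0, 0.001], [-0.0002, -0.0189, 0.0157], 1], [[-0.001, 0.001, 0.001], [-0.0003, -0.0188, 0.0158], 1], [[-0.0, 0.0, 0.002], [-0.0003, -0.0189, 0.0158], 1]]
[[[-0.001, 0.001, 0.001], [-0.0002, -0.0189, 0.0157], 1], [[-0.001, -0.0, 0.001], [-0.0003, -0.0188, 0.0158], 1]]
max turn 0.002 max mm 4.9272304593960286
```

Request:
{"fn": "jog_arm", "kwargs": {
  "moves": [
    [[0,0,0],[0,-0.0189,0.0158],1],
    [[0,0,0],[0,-0.0189,0.0158],1],
    [[0,0,0],[0,-0.0189,0.0158],1],
    [[0,0,0],[0,-0.0189,0.0158],1],
    [[0,0,0],[0,-0.0189,0.0158],1],
    [[0,0,0],[0,-0.0189,0.0158],1],
    [[0,0,0],[0,-0.0189,0.0158],1],
    [[0,0,0],[0,-0.0189,0.0158],1],
    [[0,0,0],[0,-0.0189,0.0158],1],
    [[0,0,0],[0,-0.0189,0.0158],1]
  ]
}}

```text
time_s: 17.97
position: [513.1, -10.7, 23.9]
tool_rot: [-2.434, -0.222, 0.106]
wrist_force: [-0.2, -1.7, -0.8]
finger_gap: 17.8
gripper_force: 59.1
```

Request:
{"fn": "jog_arm", "kwargs": {
  "moves": [
    [[0,0,0],[0,-0.0189,0.0158],1],
    [[0,0,0],[0,-0.0189,0.0158],1],
    [[0,0,0],[0,0,0],1]
  ]
}}

```text
time_s: 18.22
position: [510.9, -0.4, 23.9]
tool_rot: [-2.433, -0.223, 0.107]
wrist_force: [-0.1, 0.8, -1.0]
finger_gap: 17.7
gripper_force: 59.0
```

```bash
python3 - <<'E'
from h import *
G,Rs=where()
print('tip bc',bc(G+Rs@[201.5,13,-11.5]),bc(G+Rs@[81.5,13,-11.5]))
im=slabtop(27,box=(250,150,318,212)); print(onz('top',[300.],[181.],20))
G2=G+0; s=rows([(P((*wc(60,-45),24),PB,.02),6)],1)
E
```

```text
G [513.2 -11.1  36.9] psi,th,ph [0.189 0.019 0.001]
tip 13 [708.4  39.6  21.6]; tip -13 [713.3  14.   21.6]; heel 13 [590.6  17.   23.9]; heel -13 [595.4  -8.5  23.9]; 
q [-0.54  0.56  1.71  0.5   1.42  0.63] t 18.22 F [-0.1  0.8 -1. ] 17.74386639939349
tip bc (np.float64(60.6), np.float64(6.3)) (np.float64(-59.4), np.float64(6.0))
slab ((664.341064453125, 59.94355773925781), (161.2650146484375, 81.4992446899414), 0.5603866577148438) bc (np.float64(21.1), np.float64(34.5)) corners [(np.float64(-51.1), np.float64(88.8)), (np.float64(-65.4), np.float64(8.6)), (np.float64(93.3), np.float64(-19.8)), (np.float64(107.7), np.float64(60.4))]
[[646.83990316 -56.17122391  20.        ]]
[[[-0.001, 0.001, 0.004], [-0.0007, 0.0307, -0.0287], 1], [[-0.002, 0.0, 0.003], [-0.0007, 0.0306, -0.0286], 1], [[-0.001, 0.001, 0.004], [-0.0006, 0.0307, -0.0287], 1], [[-0.001, 0.0, 0.004], [-0.0006, 0.0307, -0.0287], 1], [[-0.002, 0.001, 0.003], [-0.0007, 0.0307, -0.0286], 1], [[-0.001, 0.001, 0.004], [-0.0006, 0.0307, -0.0287], 1]]
max turn 0.004 max mm 8.406354739124444
```

Request:
{"fn": "jog_arm", "kwargs": {
  "moves": [
    [[0,0,0],[0,0.0307,-0.0287],1],
    [[0,0,0],[0,0.0307,-0.0287],1],
    [[0,0,0],[0,0.0307,-0.0287],1],
    [[0,0,0],[0,0.0307,-0.0287],1],
    [[0,0,0],[0,0.0307,-0.0287],1],
    [[0,0,0],[0,0.0307,-0.0287],1],
    [[0,0,0],[0,0,0],1]
  ]
}}

```text
time_s: 18.85
position: [521.7, -53.2, 26.7]
tool_rot: [-2.435, -0.22, 0.104]
wrist_force: [-0.3, -0.5, -0.4]
finger_gap: 17.8
gripper_force: 59.0
```

```bash
python3 - <<'E'
from h import *
where()
im=slabtop(27,box=(235,158,300,205))
wood=(im[...,0].astype(int)-im[...,2]>60)
for v in range(168,204,5):
    u=np.nonzero(wood[v,255:300])[0]+255; dk=np.nonzero(im[v,250:300].astype(int).sum(1)<200)[0]+250
    print(v,'dark',dk.min(),dk.max(),'wood max',u.max(), 'wood px right of slab',u.max()-dk.max(), bc(onz('top',float(dk.max()+.5),float(v),27)))
c=cv2.resize(im[125:265,195:345][:,:,::-1],None,fx=4,fy=4,interpolation=cv2.INTER_CUBIC); cv2.imwrite('pics/nudged.png',c)
E
```

```text
G [524.  -63.9  39.7] psi,th,ph [ 0.187  0.017 -0.001]
tip 13 [719.3 -13.8  24.7]; tip -13 [724.1 -39.3  24.7]; heel 13 [601.4 -36.1  26.8]; heel -13 [606.2 -61.6  26.8]; 
q [-0.61  0.61  1.62  0.46  1.47  0.6 ] t 18.85 F [-0.3 -0.5 -0.4] 17.783801177166332
slab ((651.74169921875, 83.4380874633789), (136.46334838867188, 128.58221435546875), 0.69016033411026) bc (np.float64(13.1), np.float64(59.9)) corners [(np.float64(-42.9), np.float64(135.1)), (np.float64(-65.3), np.float64(8.5)), (np.float64(69.1), np.float64(-15.3)), (np.float64(91.5), np.float64(111.3))]
168 dark 251 271 wood max 273 wood px right of slab 2 (np.float64(38.7), np.float64(4.0))
173 dark 254 272 wood max 273 wood px right of slab 1 (np.float64(22.5), np.float64(3.7))
178 dark 250 273 wood max 274 wood px right of slab 1 (np.float64(6.4), np.float64(3.5))
183 dark 250 274 wood max 275 wood px right of slab 1 (np.float64(-9.7), np.float64(3.2))
188 dark 250 274 wood max 276 wood px right of slab 2 (np.float64(-25.2), np.float64(6.1))
193 dark 250 276 wood max 277 wood px right of slab 1 (np.float64(-41.8), np.float64(2.7))
198 dark 250 267 wood max 278 wood px right of slab 11 (np.float64(-52.0), np.float64(33.3))Traceback (most recent call last):
  File "<stdin>", line 7, in <module>
    return umr_minimum(a, axis, None, out, keepdims, initial, where)
ValueError: zero-size array to reduction operation minimum which has no identity
```

```bash
python3 - <<'E'
from h import *
H=pose((495.4,-427.5,135),.078,0,0)
p,R=now(); e,n=uv(PB)
s=rows([((p+np.array([*(-60*n),90]),R),7),(H,18)],1)
E
```

```text
[[[0.0, 0.0, 0.0], [-0.0011, -0.0086, -0.0768], 1], [[0.0, 0.0, 0.0], [-0.0012, -0.0086, -0.0767], 1], [[0.0, 0.0, 0.0], [-0.0011, -0.0087, -0.0768], 1], [[0.0, 0.0, 0.0], [-0.0012, -0.0086, -0.0768], 1], [[0.0, 0.0, 0.0], [-0.0011, -0.0086, -0.0768], 1], [[0.0, 0.0, 0.0], [-0.0012, -0.0086, -0.0767], 1], [[0.0, 0.0, 0.0], [-0.0011, -0.0086, -0.0768], 1], [[0.0, 0.039, 0.033], [-0.0262, 0.0616, -0.0532], 1], [[0.001, 0.039, 0.034], [-0.0257, 0.0617, -0.0534], 1], [[0.0, 0.039, 0.033], [-0.0251, 0.0618, -0.0534], 1]]
[[[0.001, 0.038, 0.033], [-0.0247, 0.0619, -0.0536], 1], [[0.0, 0.039, 0.034], [-0.0242, 0.062, -0.0538], 1], [[0.001, 0.039, 0.033], [-0.0237, 0.0621, -0.0538], 1], [[0.0, 0.039, 0.034], [-0.0232, 0.0622, -0.0539], 1], [[0.001, 0.039, 0.033], [-0.0227, 0.0623, -0.0541], 1], [[0.0, 0.039, 0.033], [-0.0222, 0.0623, -0.0541], 1], [[0.001, 0.038, 0.034], [-0.0216, 0.0625, -0.0543], 1], [[0.0, 0.039, 0.033], [-0.0212, 0.0625, -0.0543], 1], [[0.001, 0.039, 0.033], [-0.0207, 0.0626, -0.0545], 1], [[0.0, 0.039, 0.034], [-0.0202, 0.0627, -0.0546], 1]]
[[[0.001, 0.039, 0.033], [-0.0196, 0.0628, -0.0546], 1], [[0.0, 0.039, 0.033], [-0.0192, 0.0628, -0.0548], 1], [[0.001, 0.038, 0.034], [-0.0186, 0.0629, -0.0548], 1], [[0.0, 0.039, 0.033], [-0.0182, 0.063, -0.055], 1], [[0.001, 0.039, 0.034], [-0.0176, 0.063, -0.055], 1]]
max turn 0.039 max mm 17.117523185320945
```

Request:
{"fn": "jog_arm", "kwargs": {
  "moves": [
    [[0,0,0],[-0.001,-0.0086,-0.0768],1],
    [[0,0,0],[-0.001,-0.0086,-0.0768],1],
    [[0,0,0],[-0.001,-0.0086,-0.0768],1],
    [[0,0,0],[-0.001,-0.0086,-0.0768],1],
    [[0,0,0],[-0.001,-0.0086,-0.0768],1],
    [[0,0,0],[-0.001,-0.0086,-0.0768],1],
    [[0,0,0],[-0.001,-0.0086,-0.0768],1],
    [[0,0.039,0.033],[-0.026,0.0616,-0.0532],1],
    [[0,0.039,0.033],[-0.0257,0.0617,-0.0534],1],
    [[0,0.039,0.033],[-0.025,0.0618,-0.0534],1]
  ]
}}

```text
time_s: 19.73
position: [525.3, -162.1, 116.5]
tool_rot: [-2.435, -0.2, 0.096]
wrist_force: [0.1, -0.4, -0.2]
finger_gap: 17.6
gripper_force: 59.0
```

Request:
{"fn": "jog_arm", "kwargs": {
  "moves": [
    [[0,0.039,0.033],[-0.0247,0.0619,-0.0536],1],
    [[0,0.039,0.033],[-0.0242,0.062,-0.0538],1],
    [[0,0.039,0.033],[-0.0237,0.062,-0.0538],1],
    [[0,0.039,0.033],[-0.0232,0.062,-0.054],1],
    [[0,0.039,0.033],[-0.0227,0.0623,-0.054],1],
    [[0,0.039,0.033],[-0.022,0.0623,-0.054],1],
    [[0,0.039,0.033],[-0.0216,0.0625,-0.0543],1],
    [[0,0.039,0.033],[-0.021,0.0625,-0.0543],1],
    [[0,0.039,0.033],[-0.0207,0.0626,-0.0545],1],
    [[0,0.039,0.034],[-0.02,0.0627,-0.0546],1]
  ]
}}

```text
time_s: 20.57
position: [504.7, -332.3, 119.9]
tool_rot: [-2.439, -0.13, 0.055]
wrist_force: [0.9, 0.1, -1.3]
finger_gap: 17.7
gripper_force: 59.0
```

Request:
{"fn": "jog_arm", "kwargs": {
  "moves": [
    [[0,0.039,0.033],[-0.0196,0.0628,-0.0546],1],
    [[0,0.039,0.033],[-0.019,0.0628,-0.0548],1],
    [[0,0.039,0.033],[-0.0186,0.063,-0.0548],1],
    [[0,0.039,0.033],[-0.018,0.063,-0.055],1],
    [[0,0.039,0.034],[-0.0176,0.063,-0.055],1],
    [[0,0,0],[0,0,0],1],
    [[0,0,0],[0,0,0],1]
  ]
}}

```text
time_s: 21.15
position: [494.3, -416.7, 121.2]
tool_rot: [-2.44, -0.095, 0.035]
wrist_force: [0.5, -0.1, -0.6]
finger_gap: 17.8
gripper_force: 59.0
```

```bash
python3 - <<'E'
from h import *
G,Rs=where()
im,dd=grab('top'); v,u=np.mgrid[0:400,0:640]; Q=dep('top',u,v,dd); L=(Q-G)@Rs
m=(im.min(2)>120)&(abs(L[...,1])<22)&(L[...,0]>88)&(L[...,0]<215)&(abs(L[...,2]+9.5)<15)
for x in range(95,205,20):
    k=m&(abs(L[...,0]-x)<10); print(x,k.sum(),'y mid',np.round((L[k][:,1].min()+L[k][:,1].max())/2,1),'z',np.median(L[k][:,2]).round(1))
print('tip',L[m][:,0].max())
s=rows([(pose((495.4,-427.5,70),.078),4)],1)
E
```

```text
G [ 495.1 -427.6  134.2] psi,th,ph [0.078 0.    0.   ]
tip 13 [ 695.  -399.   122.7]; tip -13 [ 697.  -424.9  122.7]; heel 13 [ 575.4 -408.3  122.7]; heel -13 [ 577.4 -434.2  122.7]; 
q [-1.03  0.89  0.95  0.31  1.93  0.48] t 21.15 F [ 0.5 -0.1 -0.6] 17.774955354973116
95 50 y mid -1.1 z -11.1
115 58 y mid -1.6 z -10.5
135 61 y mid -0.5 z -10.6
155 62 y mid -1.3 z -10.3
175 61 y mid -2.0 z -10.9
195 47 y mid -1.1 z -11.5
tip 201.60813546015
[[[-0.001, 0.001, 0.001], [-0.0002, 0.0527, 0.0607], 1], [[-0.001, 0.002, 0.001], [-0.0002, 0.0527, 0.0607], 1], [[-0.001, 0.001, 0.001], [-0.0002, 0.0527, 0.0608], 1], [[-0.002, 0.001, 0.001], [-0.0002, 0.0527, 0.0607], 1]]
max turn 0.002 max mm 16.09219686680473
```

Request:
{"fn": "jog_arm", "kwargs": {
  "moves": [
    [[0,0,0],[0,0.0527,0.0607],1],
    [[0,0,0],[0,0.0527,0.0607],1],
    [[0,0,0],[0,0.0527,0.0607],1],
    [[0,0,0],[0,0.0527,0.0607],1],
    [[0,0,0],[0,0,0],1],
    [[0,0,0],[0,0,0],1]
  ]
}}

```text
time_s: 21.7
position: [494.5, -414.9, 55.4]
tool_rot: [-2.436, -0.097, 0.038]
wrist_force: [-0.8, 1.3, -0.6]
finger_gap: 17.7
gripper_force: 59.0
```

```bash
python3 - <<'E'
from h import *
G,Rs=where()
s=rows([(pose((495.4,-427.5,50.7),.078),5)],1)
E
```

```text
G [ 495.4 -425.9   68.4] psi,th,ph [0.08  0.002 0.004]
tip 13 [ 695.2 -396.8   56.5]; tip -13 [ 697.3 -422.7   56.4]; heel 13 [ 575.6 -406.4   56.8]; heel -13 [ 577.7 -432.3   56.7]; 
q [-1.03  0.97  0.96  0.3   1.85  0.45] t 21.7 F [-0.8  1.3 -0.6] 17.734214116705733
[[[-0.006, 0.005, 0.0], [-0.0001, 0.0127, 0.0124], 1], [[-0.006, 0.004, 0.001], [-0.0, 0.0128, 0.0124], 1], [[-0.006, 0.005, -0.0], [-0.0001, 0.0127, 0.0125], 1], [[-0.006, 0.004, 0.0], [-0.0001, 0.0127, 0.0124], 1], [[-0.007, 0.005, 0.001], [-0.0001, 0.0127, 0.0125], 1]]
max turn 0.007 max mm 3.564267105591275
```

Request:
{"fn": "jog_arm", "kwargs": {
  "moves": [
    [[0,0,0],[0,0,0],1],
    [[0,0,0],[0,0.0118,0.0135],1],
    [[0,0,0],[0,0.0118,0.0135],1],
    [[0,0,0],[0,0.0118,0.0135],1],
    [[0,0,0],[0,0.0118,0.0135],1],
    [[0,0,0],[0,0,0],1],
    [[0,0,0],[0,0,0],1]
  ]
}}

```text
time_s: 22.28
position: [495.0, -416.5, 42.9]
tool_rot: [-2.44, -0.097, 0.036]
wrist_force: [1.0, -0.3, -0.3]
finger_gap: 17.9
gripper_force: 59.0
```

```bash
python3 - <<'E'
from h import *
G,Rs=where()
s=rows([(pose((495.4,-427.5,50.5),.078),2)],1)
E
```

```text
G [ 495.9 -427.4   55.9] psi,th,ph [0.079 0.    0.   ]
tip 13 [ 695.7 -398.4   44.4]; tip -13 [ 697.8 -424.3   44.4]; heel 13 [ 576.1 -408.    44.4]; heel -13 [ 578.2 -433.9   44.4]; 
q [-1.03  0.99  0.95  0.3   1.83  0.45] t 22.28 F [ 1.  -0.3 -0.3] 17.864053084518442
[[[-0.0, 0.005, 0.004], [-0.0013, 0.0089, 0.0103], 1], [[-0.001, 0.005, 0.004], [-0.0012, 0.0089, 0.0103], 1]]
max turn 0.005 max mm 2.734885738015393
```

Lower the last 5 mm, then release and back out along the tool axis.

Request:
{"fn": "jog_arm", "kwargs": {
  "moves": [
    [[0,0,0],[-0.001,0.0088,0.0102],1],
    [[0,0,0],[-0.001,0.0088,0.0102],1],
    [[0,0,0],[0,0,0],1],
    [[0,0,0],[0,0,0],1]
  ]
}}

```text
time_s: 22.62
position: [494.7, -416.8, 37.8]
tool_rot: [-2.44, -0.097, 0.035]
wrist_force: [-0.7, -0.4, -0.8]
finger_gap: 17.8
gripper_force: 59.0
```

```bash
python3 - <<'E'
from h import *
where(); print(now()[0])
E
```

```text
G [ 495.6 -427.7   50.8] psi,th,ph [ 0.079  0.    -0.   ]
tip 13 [ 695.4 -398.7   39.3]; tip -13 [ 697.5 -424.7   39.3]; heel 13 [ 575.8 -408.3   39.3]; heel -13 [ 577.9 -434.2   39.3]; 
q [-1.03  1.    0.95  0.3   1.83  0.44] t 22.62 F [-0.7 -0.4 -0.8] 17.845362212924552
[ 494.7202369  -416.77417239   37.79378902]
```

Request:
{"fn": "jog_arm", "kwargs": {
  "moves": [
    [[0,0,0],[0,0,0],0.7],
    [[0,0,0],[0,0,0],0.5],
    [[0,0,0],[0,0,0],0.5],
    [[0,0,0],[0,0,0],0.5],
    [[0,0,0],[0,0,-0.04],0.5],
    [[0,0,0],[0,0,-0.08],0.5],
    [[0,0,0],[0,0,-0.12],0.5],
    [[0,0,0],[0,0,-0.15],0.5],
    [[0,0,0],[0,0,-0.15],0.5],
    [[0,0,0],[0,0,-0.15],0.5]
  ]
}}

```text
time_s: 23.45
position: [501.7, -506.2, 145.5]
tool_rot: [-2.441, -0.097, 0.035]
wrist_force: [1.2, -1.4, -0.0]
finger_gap: 42.5
gripper_force: 0.0
```

Request:
{"fn": "jog_arm", "kwargs": {
  "moves": [
    [[0,0,0],[0,0,-0.1],0.5],
    [[0,0,0],[0,0,0],0.5],
    [[0,0,0],[0,0,0],0.5],
    [[0,0,0],[0,0,0],0.5]
  ]
}}

```text
time_s: 23.78
position: [502.8, -517.2, 157.2]
tool_rot: [-2.438, -0.097, 0.037]
wrist_force: [0.5, 0.8, 0.5]
finger_gap: 42.9
gripper_force: 0.0
```

```bash
python3 - <<'E'
from h import *
o=observe(); print(o['position'],o['time_s'],o['wrist_force'])
im,d=grab('top'); v,u=np.mgrid[0:400,0:640]; Q=dep('top',u,v,d)
G=np.array([495.4,-427.5,50]); L=(Q-G)@Ro.from_euler('z',.078).as_matrix()
m=(im.min(2)>120)&(abs(L[...,1])<22)&(L[...,0]>88)&(L[...,0]<215)&(abs(L[...,2]+9.5)<8)
for x in range(95,205,25):
    k=m&(abs(L[...,0]-x)<10); print(x,'y',L[k][:,1].min().round(1),L[k][:,1].max().round(1),'z',np.median(Q[k][:,2]).round(1))
a=cv2.resize(im[125:265,195:320][:,:,::-1],None,fx=3.5,fy=3.5,interpolation=cv2.INTER_CUBIC); b=cv2.resize(im[150:260,380:450][:,:,::-1],None,fx=4.45,fy=4.45,interpolation=cv2.INTER_CUBIC)
b=cv2.resize(b,(b.shape[1],a.shape[0])); cv2.imwrite('pics/final.png',np.hstack([a,b])); print(a.shape,b.shape)
E
```

```text
[ 502.77874769 -517.22444841  157.17948357] 23.7833 [0.53099354 0.82501534 0.47001053]
95 y -13.2 11.9 z 39.8
120 y -14.4 11.9 z 39.7
145 y -13.1 15.5 z 39.6
170 y -14.2 16.2 z 39.6
195 y -12.9 18.8 z 39.7
(490, 438, 3) (490, 312, 3)
```

View pics/final.png

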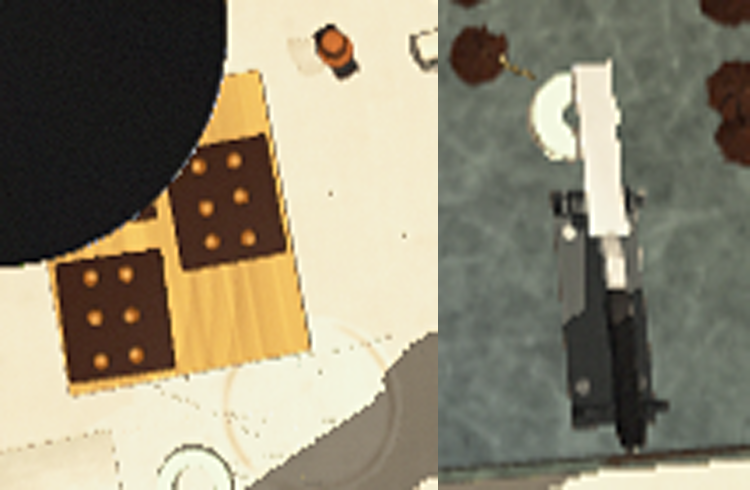

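The final picture shows the slab nuts up on the board, at pixels (168–287, 133–270). A wood strip is visible along its right edge and it is clear of the finished slab. The spatula lies in the rest, with the blade top level at z ≈ 39.7.

```bash
python3 -c "
from workcell import *
print(close_job())"
```

```text
the job is handed in; nothing more can be done
None
```

The job is handed in at about 24 s of the 56 s allowed: the slab lies flat and nut side up on the board's free strip, about 4 mm inside the edge (one nudge with the blade), the spatula is back in its rest and released, and no verdict came back.

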